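# Right the fallen soap and glue bottles against the splash board

## Task

Two bottles, the flat dish-soap bottle and the round glue bottle, have fallen over in front of the steel splash board. One after the other, finishing the first before you raise the second, lean each with its cap end against the board and push its foot in until it stands upright on the table no more than about 3 cm in front of the board, one bottle on each side of the honey jar, between it and a spice jar. Either bottle may take either gap and either may go first; leave all the other things where they are and let go of everything at the end.

Things in the scene. Friction and masses are not known exactly. Their poses are not given: they have to be found in the camera images.
- board: fixed upright steel splash board, 580 mm long (its y), 12 mm thick (x), 240 mm high, rolled rim along the top; origin at the middle of its foot on the table; x points away from the robot, the front face is the plane x = -6 mm. A honey jar stands near its middle, a spice jar near each end, with two free gaps between
- soap_mid (a point): centre (half-way up, on the axis) of the fallen flat dish-soap bottle, 226 mm tall, about 0.29 kg: z from foot to cap, x across the thin side. Foot at z = -113. Body 44 (x) by 78 mm (y) up to z = 65, then sloping shoulder; round collar 34 mm across from z = 78 to 97, nozzle 19 mm across from 97 to 113. Lies on its broad side, axis 22 mm up; lifted by the collar with a light grip (20 N) it swivels foot-down
- glue_mid (a point): centre (half-way up, on the axis) of the fallen round glue bottle, 156 mm tall, about 0.16 kg: z points from foot to nozzle. Foot at z = -78; round body 53 mm across up to z = 40, collar 27 mm across from 40 to 56, thin nozzle 13 mm across to 78. Lies with its axis 27 mm above the table and may roll
- soap_bottle: the same dish-soap bottle, origin at the centre of its foot, z from foot to cap. Leaning on the board at under about 38 degrees from the table it jams when its foot is pushed; steeper, it slides up. Within 13 degrees of upright it settles on its foot by itself
- glue_bottle: the same glue bottle, origin at the centre of its foot, z from foot to nozzle. Leaning on the board at under about 38 degrees from the table it jams when its foot is pushed; steeper, it slides up. Held by the body with 45 N it does not swivel in the grip. Near upright it settles on its foot by itself
- honey_jar: standing glass jar with a lid, 71 mm across, 110 mm high; origin at the centre of its foot; leave alone
- spice_a: standing spice jar, 46 mm across, 106 mm high, at the +y end of the board; origin at the centre of its foot; leave alone
- spice_b: standing spice jar, 44 mm across, 105 mm high, at the -y end of the board; origin at the centre of its foot; leave alone
- scrub_brush: grey scrubbing brush with an arched handle, 155 mm long (its y, which lies about along world x), 61 mm wide, 91 mm high, lying between the bottles; origin at the centre of its underside; leave alone
- tape_roll: roll of wide tape, 94 mm across, 48 mm high; origin at the centre of its underside; leave alone
- small_tub: white round tub, 107 mm across the rim, 80 mm high; origin at the centre of its underside; leave alone

How it is judged (in metres and radians):
On the way, in this order (a step that is already met when the one before it is completed fails the run):
1. one bottle leans, tilted 11 to 72 degrees from upright, against the board (((contact force between soap_bottle and board above 0.15 N and angle between soap_mid's own z axis and vertical between 0.2 and 1.25 rad) or (contact force between glue_bottle and board above 0.15 N and angle between glue_mid's own z axis and vertical between 0.2 and 1.25 rad))), for 0.15 s.
2. that bottle stands upright at the board while the other is still down (((angle between soap_mid's own z axis and vertical below 0.08 rad and height (world z) of soap_mid between 0.107 and 0.119 m and x of soap_mid in the frame of board between -0.065 and 0 m and y of soap_mid in the frame of board between -0.22 and 0.22 m and angle between glue_mid's own z axis and vertical above 1.3 rad) or (angle between glue_mid's own z axis and vertical below 0.08 rad and height (world z) of glue_mid between 0.072 and 0.084 m and x of glue_mid in the frame of board between -0.07 and 0 m and y of glue_mid in the frame of board between -0.22 and 0.22 m and angle between soap_mid's own z axis and vertical above 1.3 rad))), for 0.2 s.
3. the other bottle leans, tilted 11 to 72 degrees from upright, against the board, the first still standing (((angle between soap_mid's own z axis and vertical below 0.08 rad and height (world z) of soap_mid between 0.107 and 0.119 m and x of soap_mid in the frame of board between -0.065 and 0 m and y of soap_mid in the frame of board between -0.22 and 0.22 m and (contact force between glue_bottle and board above 0.15 N and angle between glue_mid's own z axis and vertical between 0.2 and 1.25 rad)) or (angle between glue_mid's own z axis and vertical below 0.08 rad and height (world z) of glue_mid between 0.072 and 0.084 m and x of glue_mid in the frame of board between -0.07 and 0 m and y of glue_mid in the frame of board between -0.22 and 0.22 m and (contact force between soap_bottle and board above 0.15 N and angle between soap_mid's own z axis and vertical between 0.2 and 1.25 rad)))), for 0.15 s.
At the end, for the whole second after the job is handed in: both bottles stand upright (within 4.5 degrees) and at rest on the table, in front of the board with no more than about 35 mm between bottle and board, one on each side of the honey jar and between the spice jars (angle between each of soap_mid, glue_mid's own z axis and vertical below 0.08 rad and height (world z) of soap_mid between 0.107 and 0.119 m and x of soap_mid in the frame of board between -0.065 and 0 m and y of soap_mid in the frame of board between -0.22 and 0.22 m and height (world z) of glue_mid between 0.072 and 0.084 m and x of glue_mid in the frame of board between -0.07 and 0 m and y of glue_mid in the frame of board between -0.22 and 0.22 m and linear speed of each of soap_bottle, glue_bottle below 0.02 m/s and ((y of soap_mid in the frame of board above 0.04 m and y of glue_mid in the frame of board below -0.04 m) or (y of soap_mid in the frame of board below -0.04 m and y of glue_mid in the frame of board above 0.04 m))); the robot touches nothing.
It fails at once if the honey jar or a spice jar pushed more than 30 mm from its place or knocked over (distance of any of honey_jar, spice_a, spice_b from where it was at the start of the episode above 0.03 m or angle between any of honey_jar, spice_a, spice_b's own z axis and vertical above 0.5 rad).
It fails at once if the scrubbing brush, tape roll or tub pushed more than 30 mm from its place or knocked over (distance of any of scrub_brush, tape_roll, small_tub from where it was at the start of the episode above 0.03 m or angle between any of scrub_brush, tape_roll, small_tub's own z axis and vertical above 0.5 rad).
It also fails if it takes over 69 s, if anything falls off the work surface, if the arm or the gripper's body presses on something with over 40 N, if the wrist force passes 120 N, or if a joint passes its speed limit or range.

## Robot

A 6-joint arm with a two-finger parallel gripper is mounted at the origin on a cart in front of the work surface, level with it; the furniture and walls round the work are solid. World frame = base frame: x ahead of the robot, y to its left, z up, the work surface at z = 0. Lengths are in mm, angles in rad, forces in N, time in s.
With the tool pointing down it reaches from about 400 to 925 mm from the base axis. Payload 12.5 kg.
Tool frame: the origin (TCP) lies at the very end of the fingers, on their centre line; the grasp point (between the pads) lies grip_depth behind it (grip_depth is the distance from the TCP to the grasp point, in mm); z points along the fingers, y is the line along which they close (so a half turn about z gives the same grasp; the last joint's range is limited). The gripper opens to 95 mm and grips with 3 to 60 N. Pads are 20 mm wide; open, the fingers measure 119 mm over their backs; the gripper's body (75 mm by 180 mm) begins 59 mm behind the grasp point.
Start: joints at [1.238, 0.491, 1.559, -0, 1.092, -0.106], TCP at [140.519, 609.017, 214.661] pointing down, gripper open.
Joint ranges: [-3.1, 3.1], [-0.84, 2.19], [0.05, 2.79], [-1.13, 4.28], [0.06, 2.93], [-2.69, 2.69]. Speed limits (rad/s): [2.22, 2.22, 2.79, 3.14, 3.14, 3.14].

## Interface

Orientations are given as [roll, pitch, yaw] about the fixed x, y, z axes, in that order (R = Rz(yaw) Ry(pitch) Rx(roll)).
In Python, from cell import state, read_camera, job_done, grip_depth gives the robot as it stands.
- The arm moves only by the tool drive_tool, never from a script. Its argument "targets" is a list of rows, each an object with "jaw": the opening, from 0 (shut) to 1 (fully open); "travel": the shift along the tool's x, y, z in m, a list of three; "twist": the turn about the tool's z in rad. In form: [{"jaw": jaw, "travel": [tx, ty, tz], "twist": twist}, ...]. A call has 1 to 8 rows; each row is the pose to reach, as a shift and turn from the pose commanded when the call began, along the tool's axes at that moment; what a row does not reach only later rows make up. A row lasts 1/12 s, in which the tool goes at most 41.7 mm and 7.16 degrees, less where a joint would pass 70% of its speed; a pose out of reach is approached as far as the arm can. A call with a gripper value outside its range is refused whole. The fingers move at their own pace and stop on an object; the grip force is fixed at half the most. Time passes only in rows, so rows that repeat a pose let the fingers close. It gives the time, the measured TCP pose, the force, the opening and the grip force at its end, in the units of the state.
- state(): the state, without advancing time (a new reading comes with each control period).
- read_camera(name): name is "scene" or "top" or "wrist"; returns a dict with "frame" (480x640x3 uint8, red, green, blue), "fx", "fy", "cx", "cy" (pixels), "R" (3x3) and "t" (3): a world point X has camera coordinates R X + t. Camera axes: x right, y down, z forward; pixel columns grow to the right and rows downward; lengths in mm; the calibration is good to about 2 mm. A picture is of the moment at which its call begins. There is no depth.
- job_done(): hands the job in; it is judged then, once.
The state is a dict: "t": time; "joints": joint angles; "qvel": joint speeds; "tau": joint torques, N m; "eef_pos": TCP position; "tcp_rot": TCP orientation; "ft_force": force on the tool from outside, world axes, zero at the start; "moment": the same for the moment, N m; "opening": opening from 0.0 (shut) to 1.0 (fully open); "grip_force": force on a finger pad.
Only numpy, scipy, OpenCV 4.12 (cv2) and the standard library are available. Lean on these libraries where they do the work, as an engineer would, in place of code of your own. Each camera call takes 0.05 s, during which the arm holds its last target. There are 200 camera calls.

## Working session

There is one attempt and no reset: what is moved stays moved. The work goes in short steps, Python scripts to look and compute and a tool call to move; the robot and the scene stay as the last step left them, time stands still between calls to the robot, and variables do not carry over. Pictures are saved under pics/ and viewed, at most 10 in all, crops included, and the job is handed in when it is done.

Besides the shell and the picture viewer there is one more tool, called after "Request:" by a JSON object that holds its "op" and its "data", one argument or row to a line. drive_tool: Moves the arm, as the interface text tells. Its arguments: {"type":"object","properties":{"targets":{"type":"array"}},"required":["targets"]}

```bash
ls; mkdir -p pics; python3 - <<'E'
from cell import *
import cv2
print(state(),grip_depth)
for n in("scene","top"):
    c=read_camera(n);cv2.imwrite(f"pics/{n}0.png",c["frame"][:,:,::-1]);print(n,c["fx"],c["fy"],c["cx"],c["cy"],c["R"],c["t"])
E
```

```text
pics
{'t': 0.0, 'joints': array([ 1.23839913e+00,  4.91553756e-01,  1.55948558e+00, -3.93734482e-05,
        1.09169456e+00, -1.05604217e-01]), 'qvel': array([-9.88679875e-04,  8.46923970e-04, -7.23801450e-04, -1.16305190e-03,
        1.15446453e-03,  7.18507180e-05]), 'tau': array([-9.53935751e-05, -6.12639070e+01, -2.58184719e+01,  6.92586112e-02,
        4.82360681e-02, -1.03970715e-04]), 'eef_pos': array([140.43749743, 608.74899046, 214.05291541]), 'tcp_rot': array([-3.14045410e+00, -8.55702486e-05,  2.91481780e+00]), 'ft_force': array([-0.19837965, -0.50690826,  0.16545307]), 'moment': array([0.01158196, 0.00679081, 0.03979878]), 'grip_force': 0.0, 'opening': 0.998234369784111} 18.8
scene 532.2183987389744 532.2183987389744 325.10390778735757 243.3468524709024 [[ 0.85655083 -0.5159486   0.01084944]
 [-0.35768488 -0.60870178 -0.70819748]
 [ 0.37199757  0.60272646 -0.70593103]] [-441.50166406  227.9486769  1339.02526605]
top 441.964294526331 441.964294526331 314.77482114576674 250.9166062673647 [[-0.0232595  -0.99970551 -0.00692071]
 [-0.9909691   0.02396955 -0.13193066]
 [ 0.13205769  0.00378957 -0.99123479]] [  15.35237475  505.85603763 1383.63684269]
```

View pics/top0.png

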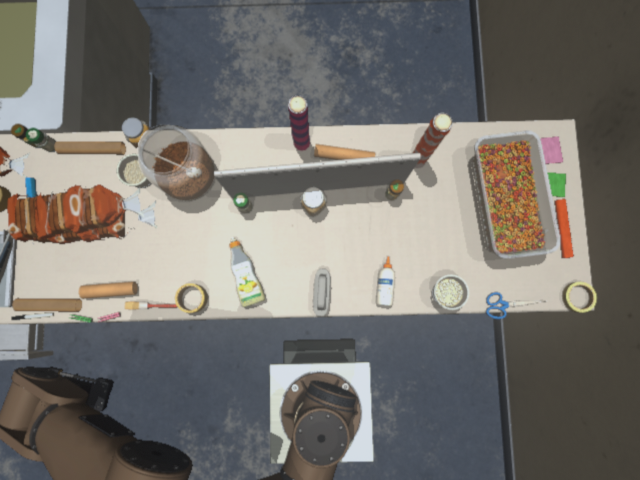

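View pics/scene0.png

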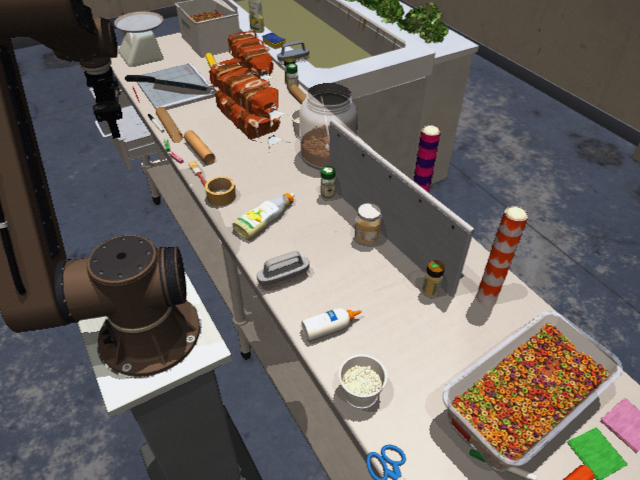

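The top view shows the soap lying with its foot at about (252,302) and cap at (235,241). The glue's foot is at (385,304) and its nozzle at (388,258). The brush is at (322,290), and the board's front foot runs from about (222,200) to (418,180). The honey jar is at (314,202), with spice jars at (243,203) and (396,190). I'll measure with an enlarged crop.

```bash
cat > h.py <<'E'
import numpy as np,cv2
from cell import *
def ray(c,u,v,z):
    d=c["R"].T@np.array([(u-c["cx"])/c["fx"],(v-c["cy"])/c["fy"],1]);o=-c["R"].T@np.array(c["t"])
    return o+d*(z-o[2])/d[2]
def proj(c,X):
    p=np.array(c["R"])@X+c["t"];return c["fx"]*p[0]/p[2]+c["cx"],c["fy"]*p[1]/p[2]+c["cy"]
def tool(dx,dy,dz=0):  # world mm shift -> tool m
    p=state()["tcp_rot"][2];return np.round([(np.cos(p)*dx+np.sin(p)*dy)/1e3,(np.sin(p)*dx-np.cos(p)*dy)/1e3,-dz/1e3],4)
def view(n,name,x0=0,y0=0,w=640,h=480,k=1):
    c=read_camera(n);cv2.imwrite(f"pics/{name}.png",cv2.resize(c["frame"][y0:y0+h,x0:x0+w,::-1],None,fx=k,fy=k,interpolation=cv2.INTER_CUBIC));return c
def st():
    s=state();print("t %.2f"%s["t"],s["eef_pos"].round(1),s["tcp_rot"].round(3),"F",s["ft_force"].round(1),"op %.3f g %.1f"%(s["opening"],s["grip_force"]))
E
python3 - <<'E'
from h import *
c=view("top","crop1",205,150,220,165,3.6)
for n,u,v,z in[("soapfoot",252,302,22),("soapcap",235,241,22),("gluefoot",385,304,27),("gluenoz",388,258,27),("brush",322,290,40),("spA",243,203,100),("hon",314,202,100),("spB",396,190,100),("bL",222,200,0),("bR",418,180,0)]:print(n,ray(c,u,v,z).round())
E
```

```text
soapfoot [348. 207.  22.]
soapcap [546. 262.  22.]
gluefoot [ 332. -215.   27.]
gluenoz [ 478. -231.   27.]
brush [380. -17.  40.]
spA [653. 222. 100.]
hon [650.   2. 100.]
spB [ 682. -254.  100.]
bL [690. 309.   0.]
bR [ 742. -348.    0.]
```

View pics/crop1.png

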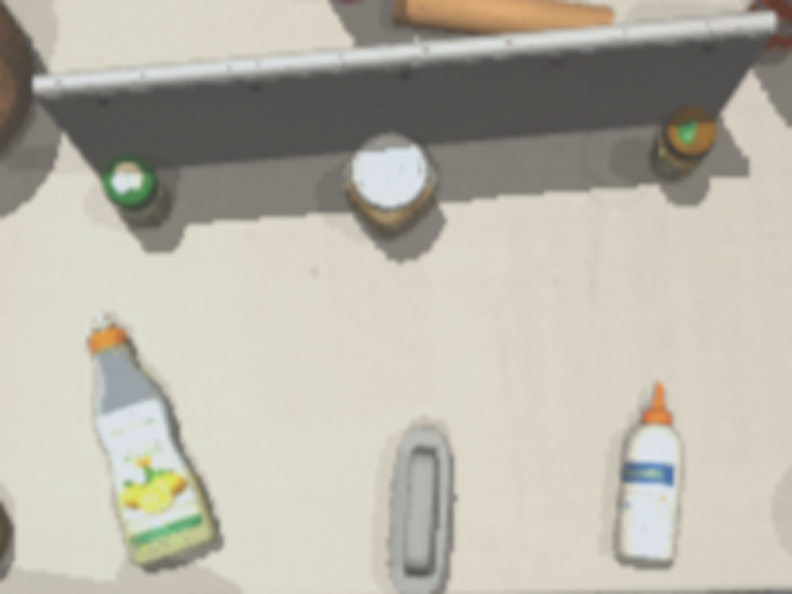

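The crop shows the soap's foot at about (178,556), collar (107,340) and nozzle tip (102,317). The glue's foot is at (646,561), collar (656,411) and nozzle tip (658,385). The board's front foot line runs from (107,172) to (722,120). The honey lid is at (390,172), and the spice lids are at (130,183) and (688,131).

```bash
python3 - <<'E'
from h import *
c=read_camera("top")
P={}
for n,u,v,z in[("sf",178,556,22),("sc",107,340,22),("st",102,317,22),("gf",646,561,27),("gc",656,411,27),("gt",658,385,27),("hon",390,172,110),("sA",130,183,106),("sB",688,131,105),("bL",107,172,0),("bR",722,120,0),("rL",35,82,240),("rR",775,20,240)]:
    P[n]=ray(c,205+(u+.5)/3.6-.5,150+(v+.5)/3.6-.5,z);print(n,P[n].round(1))
for a,b in(("sf","sc"),("sf","st"),("gf","gc"),("gf","gt"),("bL","bR"),("rL","rR")):
    d=P[b]-P[a];print(a,b,np.hypot(*d[:2]).round(1),np.degrees(np.arctan2(d[1],d[0])).round(1))
E
```

```text
sf [341.5 200.6  22. ]
sc [536.3 263.7  22. ]
st [557.4 268.2  22. ]
gf [ 327.4 -212.    27. ]
gc [ 459.7 -226.7   27. ]
gt [ 483.  -229.5   27. ]
hon [662.3   4.7 110. ]
sA [659.3 228.2 106. ]
sB [ 693.4 -252.6  105. ]
bL [697.3 267.9   0. ]
bR [ 732.6 -304.4    0. ]
rL [707.6 279.1 240. ]
rR [ 742.9 -299.3  240. ]
sf sc 204.7 17.9
sf st 226.2 17.4
gf gc 133.1 -6.3
gf gt 156.5 -6.4
bL bR 573.4 -86.5
rL rR 579.5 -86.5
```

```bash
python3 -c "
from h import *
print(tool(391.9,-347.9,-74))"
```

```text
[-0.4601 -0.2509  0.074 ]
```

Request:
{"op": "drive_tool", "data": {
  "targets": [
    {"jaw":1,"travel":[-0.23,-0.125,0.03],"twist":-0.532},
    {"jaw":1,"travel":[-0.23,-0.125,0.03],"twist":-0.532},
    {"jaw":1,"travel":[-0.23,-0.125,0.03],"twist":-0.532},
    {"jaw":1,"travel":[-0.23,-0.125,0.03],"twist":-0.532},
    {"jaw":1,"travel":[-0.23,-0.125,0.03],"twist":-0.532},
    {"jaw":1,"travel":[-0.23,-0.125,0.03],"twist":-0.532},
    {"jaw":1,"travel":[-0.23,-0.125,0.03],"twist":-0.532},
    {"jaw":1,"travel":[-0.23,-0.125,0.03],"twist":-0.532}
  ]
}}

```text
t: 0.87
eef_pos: [339.2, 432.8, 184.1]
tcp_rot: [-3.141, -0.001, -2.84]
ft_force: [0.3, 0.5, -0.1]
opening: 1.003
grip_force: 0.0
```

```bash
python3 -c "
from h import *
st();e=state()['eef_pos'];print(tool(532.3-e[0],260.8-e[1],120-e[2]))"
```

```text
t 0.87 [339.2 432.8 184.1] [-3.141e+00 -1.000e-03 -2.840e+00] F [ 0.3  0.5 -0.1] op 1.003 g 0.0
[-0.1333 -0.2216  0.0641]
```

Request:
{"op": "drive_tool", "data": {
  "targets": [
    {"jaw":1,"travel":[-0.133,-0.222,0.064],"twist":0},
    {"jaw":1,"travel":[-0.133,-0.222,0.064],"twist":0},
    {"jaw":1,"travel":[-0.133,-0.222,0.064],"twist":0},
    {"jaw":1,"travel":[-0.133,-0.222,0.064],"twist":0},
    {"jaw":1,"travel":[-0.133,-0.222,0.064],"twist":0},
    {"jaw":1,"travel":[-0.133,-0.222,0.064],"twist":0},
    {"jaw":1,"travel":[-0.133,-0.222,0.064],"twist":0},
    {"jaw":1,"travel":[-0.133,-0.222,0.064],"twist":0}
  ]
}}

```text
t: 1.53
eef_pos: [531.9, 261.8, 119.4]
tcp_rot: [-3.141, -0.001, -2.84]
ft_force: [-0.2, 0.4, -1.3]
opening: 1.0
grip_force: 0.0
```

```bash
python3 -c "
from h import *
st();e=state()['eef_pos'];print(tool(532.3-e[0],260.8-e[1],5-e[2]))
c=view('wrist','w1');print(proj(c,np.array([532.3,260.8,22])),proj(c,np.array([557,268.5,22])))"
```

```text
t 1.53 [531.9 261.8 119.4] [-3.141e+00 -1.000e-03 -2.840e+00] F [-0.2  0.4 -1.3] op 1.000 g 0.0
[-1.000e-04 -1.100e-03  1.144e-01]
(np.float64(317.4414477516896), np.float64(239.41975116386595)) (np.float64(317.5171183324608), np.float64(270.5326133472123))
```

View pics/w1.png

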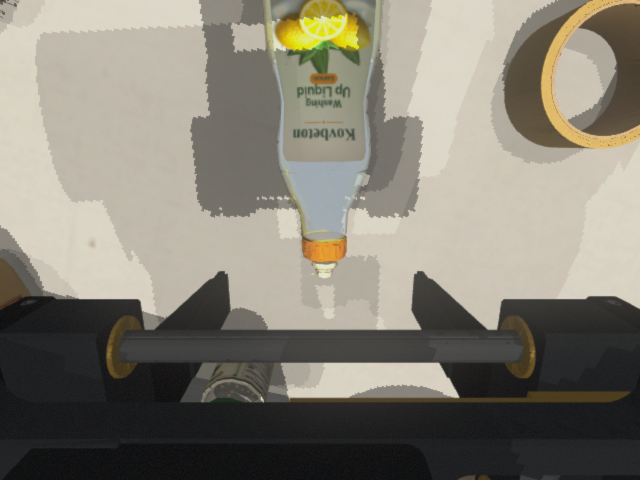

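The wrist view shows the soap's cap at (324,248), which matches the prediction to within about 5 mm. I'll shift slightly and go down.

Request:
{"op": "drive_tool", "data": {
  "targets": [
    {"jaw":1,"travel":[-0.004,0.002,0.04],"twist":0},
    {"jaw":1,"travel":[-0.004,0.002,0.08],"twist":0},
    {"jaw":1,"travel":[-0.004,0.002,0.105],"twist":0},
    {"jaw":1,"travel":[-0.004,0.002,0.115],"twist":0},
    {"jaw":1,"travel":[-0.004,0.002,0.115],"twist":0},
    {"jaw":0.2,"travel":[-0.004,0.002,0.115],"twist":0},
    {"jaw":0.2,"travel":[-0.004,0.002,0.115],"twist":0},
    {"jaw":0.2,"travel":[-0.004,0.002,0.115],"twist":0}
  ]
}}

```text
t: 2.25
eef_pos: [534.0, 267.5, 7.6]
tcp_rot: [3.141, 0.003, -2.836]
ft_force: [0.2, 0.3, -0.4]
opening: 0.843
grip_force: 0.0
```

Request:
{"op": "drive_tool", "data": {
  "targets": [
    {"jaw":0.2,"travel":[0,0,0],"twist":0},
    {"jaw":0.2,"travel":[0,0,0],"twist":0},
    {"jaw":0.2,"travel":[0,0,0],"twist":0},
    {"jaw":0.2,"travel":[0,0,0],"twist":0}
  ]
}}

```text
t: 2.58
eef_pos: [533.4, 266.8, 6.0]
tcp_rot: [3.141, 0.0, -2.837]
ft_force: [-0.4, 0.1, 1.0]
opening: 0.565
grip_force: 0.0
```

Request:
{"op": "drive_tool", "data": {
  "targets": [
    {"jaw":0.2,"travel":[0,0,0.001],"twist":0},
    {"jaw":0.2,"travel":[0,0,0.001],"twist":0},
    {"jaw":0.2,"travel":[0,0,0.001],"twist":0},
    {"jaw":0.2,"travel":[0,0,0.001],"twist":0},
    {"jaw":0.2,"travel":[0,0,0.001],"twist":0}
  ]
}}

```text
t: 3.0
eef_pos: [533.3, 266.8, 4.6]
tcp_rot: [-3.142, -0.0, -2.836]
ft_force: [0.9, -0.3, 0.3]
opening: 0.346
grip_force: 30.0
```

Request:
{"op": "drive_tool", "data": {
  "targets": [
    {"jaw":0.2,"travel":[0,0,-0.03],"twist":0},
    {"jaw":0.2,"travel":[0,0,-0.06],"twist":0},
    {"jaw":0.2,"travel":[0,0,-0.09],"twist":0},
    {"jaw":0.2,"travel":[0,0,-0.12],"twist":0},
    {"jaw":0.2,"travel":[0,0,-0.15],"twist":0},
    {"jaw":0.2,"travel":[0,0,-0.18],"twist":0},
    {"jaw":0.2,"travel":[0,0,-0.21],"twist":0},
    {"jaw":0.2,"travel":[0,0,-0.23],"twist":0}
  ]
}}

```text
t: 3.67
eef_pos: [533.5, 267.0, 237.4]
tcp_rot: [3.141, 0.002, -2.836]
ft_force: [0.6, 0.2, -3.1]
opening: 0.344
grip_force: 30.0
```

Request:
{"op": "drive_tool", "data": {
  "targets": [
    {"jaw":0.2,"travel":[0,0,0],"twist":0},
    {"jaw":0.2,"travel":[0,0,0],"twist":0}
  ]
}}

```text
t: 3.83
eef_pos: [533.3, 266.9, 234.7]
tcp_rot: [3.141, 0.001, -2.836]
ft_force: [-0.4, -0.5, -3.3]
opening: 0.349
grip_force: 30.0
```

```bash
python3 -c "
from h import *
st();c=view('scene','s2',150,60,320,240,2);e=state()['eef_pos']
print(proj(c,e+[0,0,18.8]));v=700-480;print(tool(645-e[0],118-e[1],0))"
```

```text
t 3.83 [533.3 266.9 234.7] [ 3.141e+00  1.000e-03 -2.836e+00] F [-0.4 -0.5 -3.3] op 0.349 g 30.0
(np.float64(283.09140124804986), np.float64(137.020411113688))
[-0.0623 -0.1755  0.    ]
```

View pics/s2.png

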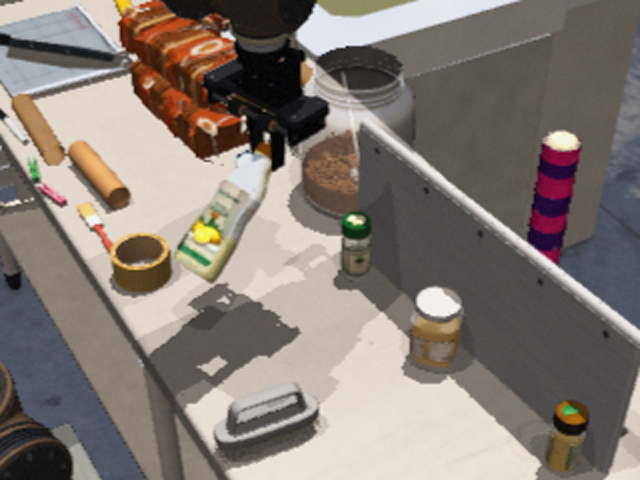

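The scene view shows the soap hanging tilted, with its collar at (283,137) and its foot at about (250,193) in full-frame pixels. I'll estimate the tilt.

```bash
python3 -c "
from h import *
c=read_camera('scene');G=state()['eef_pos']+[0,0,18.8];f=state()['tcp_rot'][2]+np.pi
for d in range(20,76,5):
  t=np.radians(d);print(d,np.round(proj(c,G-200*np.array([np.sin(t)*np.cos(f),np.sin(t)*np.sin(f),np.cos(t)]))))"
```

```text
20 [270. 199.]
25 [266. 200.]
30 [262. 200.]
35 [258. 200.]
40 [255. 200.]
45 [251. 199.]
50 [248. 197.]
55 [244. 196.]
60 [241. 193.]
65 [239. 190.]
70 [236. 187.]
75 [234. 183.]
```

Request:
{"op": "drive_tool", "data": {
  "targets": [
    {"jaw":0.2,"travel":[-0.01,-0.04,-0.03],"twist":0.1},
    {"jaw":0.2,"travel":[-0.02,-0.08,-0.03],"twist":0.2},
    {"jaw":0.2,"travel":[-0.03,-0.12,-0.03],"twist":0.244},
    {"jaw":0.2,"travel":[-0.043,-0.155,-0.03],"twist":0.244},
    {"jaw":0.2,"travel":[-0.043,-0.17,-0.03],"twist":0.244},
    {"jaw":0.2,"travel":[-0.043,-0.17,-0.01],"twist":0.244},
    {"jaw":0.2,"travel":[-0.043,-0.17,-0.05],"twist":0.244},
    {"jaw":0.2,"travel":[-0.043,-0.17,-0.03],"twist":0.244}
  ]
}}

```text
t: 4.6
eef_pos: [627.6, 117.1, 269.6]
tcp_rot: [3.141, 0.006, -3.081]
ft_force: [1.4, 0.5, -0.6]
opening: 0.344
grip_force: 30.1
```

Request:
{"op": "drive_tool", "data": {
  "targets": [
    {"jaw":0.2,"travel":[0,0,0.04],"twist":0},
    {"jaw":0.2,"travel":[0,0,0],"twist":0},
    {"jaw":0.2,"travel":[0,0,0.04],"twist":0},
    {"jaw":0.2,"travel":[0,0,0],"twist":0},
    {"jaw":0.2,"travel":[0,0,0],"twist":0}
  ]
}}

```text
t: 5.02
eef_pos: [625.8, 117.6, 265.2]
tcp_rot: [3.142, -0.001, -3.08]
ft_force: [1.2, 0.7, -0.6]
opening: 0.348
grip_force: 30.0
```

```bash
cat >> h.py <<'E'
def tilts(L,ds=range(0,76,5)):
    c=read_camera('scene');G=state()['eef_pos']+[0,0,18.8];f=state()['tcp_rot'][2]+np.pi
    for d in ds:
        t=np.radians(d);print(d,np.round(proj(c,G-L*np.array([np.sin(t)*np.cos(f),np.sin(t)*np.sin(f),np.cos(t)]))),end=' ')
E
python3 -c "
from h import *
st();tilts(200);c=view('scene','s3',200,60,250,190,2.4)"
```

```text
t 5.02 [625.8 117.6 265.2] [ 3.142e+00 -1.000e-03 -3.080e+00] F [ 1.2  0.7 -0.6] op 0.348 g 30.0
0 [337. 201.] 5 [332. 203.] 10 [327. 204.] 15 [323. 205.] 20 [318. 206.] 25 [313. 206.] 30 [309. 206.] 35 [304. 206.] 40 [300. 204.] 45 [296. 203.] 50 [292. 201.] 55 [289. 198.] 60 [286. 196.] 65 [283. 192.] 70 [281. 188.] 75 [279. 184.]
```

View pics/s3.png

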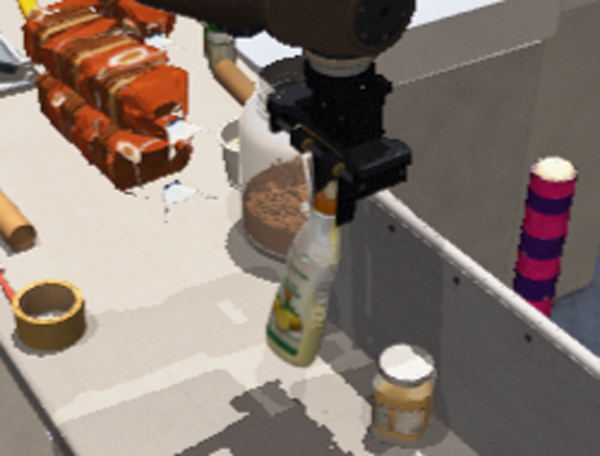

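The soap now hangs at a tilt of about 16°, with its foot at (322,205) and cap toward the board. I'll bring it close to the board and down onto the table.

Request:
{"op": "drive_tool", "data": {
  "targets": [
    {"jaw":0.2,"travel":[-0.02,-0.001,0.02],"twist":0},
    {"jaw":0.2,"travel":[-0.04,-0.002,0.04],"twist":0},
    {"jaw":0.2,"travel":[-0.051,-0.003,0.06],"twist":0},
    {"jaw":0.2,"travel":[-0.051,-0.003,0.072],"twist":0},
    {"jaw":0.2,"travel":[-0.051,-0.003,0.08],"twist":0},
    {"jaw":0.2,"travel":[-0.051,-0.003,0.084],"twist":0},
    {"jaw":0.2,"travel":[-0.051,-0.003,0.084],"twist":0},
    {"jaw":0.2,"travel":[-0.051,-0.003,0.084],"twist":0}
  ]
}}

```text
t: 5.78
eef_pos: [676.0, 117.8, 181.3]
tcp_rot: [3.141, 0.001, -3.08]
ft_force: [0.4, 0.2, -2.5]
opening: 0.343
grip_force: 30.0
```

```bash
python3 -c "
from h import *
st();tilts(200,range(5,36,5));c=view('scene','s4',230,80,220,160,3)"
```

```text
t 5.78 [676.  117.8 181.3] [ 3.141e+00  1.000e-03 -3.080e+00] F [ 0.4  0.2 -2.5] op 0.343 g 30.0
5 [345. 218.] 10 [341. 219.] 15 [336. 221.] 20 [332. 221.] 25 [328. 222.] 30 [323. 222.] 35 [319. 221.]
```

View pics/s4.png

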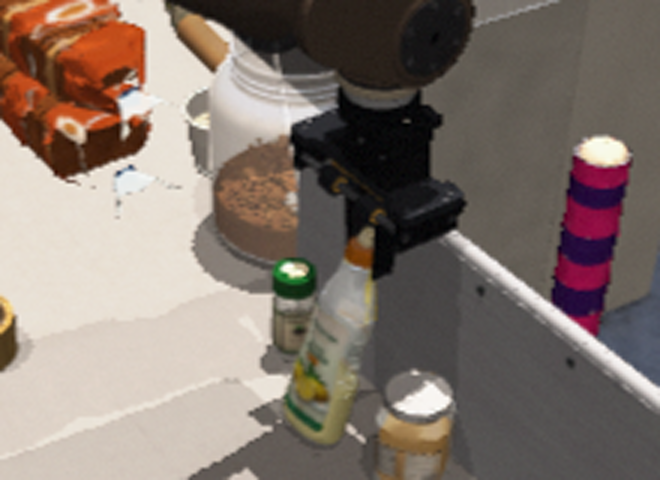

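Request:
{"op": "drive_tool", "data": {
  "targets": [
    {"jaw":0.2,"travel":[0,0,0.003],"twist":0},
    {"jaw":0.2,"travel":[0,0,0.006],"twist":0},
    {"jaw":0.2,"travel":[0,0,0.006],"twist":0}
  ]
}}

```text
t: 6.13
eef_pos: [679.6, 118.0, 179.7]
tcp_rot: [3.141, 0.012, -3.08]
ft_force: [4.3, 0.1, 23.1]
opening: 0.345
grip_force: 30.5
```

Request:
{"op": "drive_tool", "data": {
  "targets": [
    {"jaw":0.65,"travel":[0,0,0],"twist":0},
    {"jaw":0.65,"travel":[0,0,0],"twist":0},
    {"jaw":0.65,"travel":[0,0,0],"twist":0},
    {"jaw":0.65,"travel":[0,0,0],"twist":0},
    {"jaw":0.65,"travel":[0,0,0],"twist":0},
    {"jaw":0.65,"travel":[0,0,0],"twist":0}
  ]
}}

```text
t: 6.63
eef_pos: [676.3, 117.7, 174.3]
tcp_rot: [3.142, -0.001, -3.08]
ft_force: [-0.0, 0.2, -0.4]
opening: 0.646
grip_force: 0.0
```

```bash
python3 -c "
from h import *
st();c=view('scene','s5',230,80,220,160,3)"
```

```text
t 6.63 [676.3 117.7 174.3] [ 3.142e+00 -1.000e-03 -3.080e+00] F [-0.   0.2 -0.4] op 0.646 g 0.0
```

View pics/s5.png

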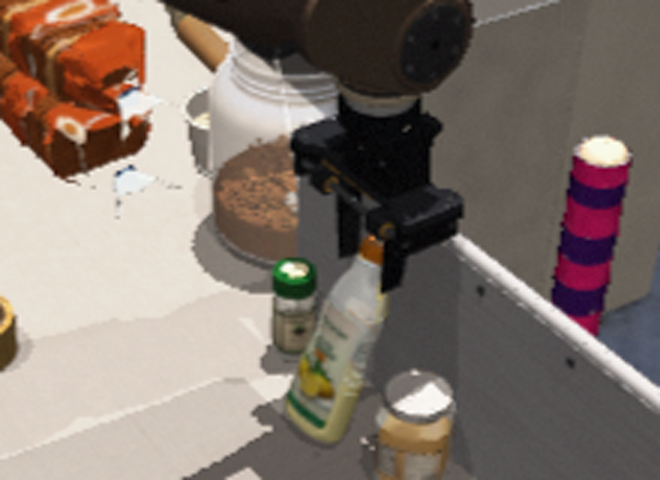

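The soap leans cap-first on the board, with its collar now nearer the board at crop (372,248) and its foot at (317,428). I'll lift off, back away and come down behind the foot with the jaw shut.

Request:
{"op": "drive_tool", "data": {
  "targets": [
    {"jaw":0.65,"travel":[0,0,-0.015],"twist":0},
    {"jaw":0.65,"travel":[0,0,-0.04],"twist":0},
    {"jaw":0.65,"travel":[0,0,-0.07],"twist":0},
    {"jaw":0.65,"travel":[0,0,-0.09],"twist":0},
    {"jaw":0.65,"travel":[0,0,-0.09],"twist":0},
    {"jaw":0,"travel":[0.04,0,-0.09],"twist":0},
    {"jaw":0,"travel":[0.08,0,-0.09],"twist":0},
    {"jaw":0,"travel":[0.12,0,-0.09],"twist":0}
  ]
}}

```text
t: 7.35
eef_pos: [554.8, 110.2, 263.2]
tcp_rot: [3.142, -0.002, -3.081]
ft_force: [0.2, 0.7, -0.1]
opening: 0.496
grip_force: 0.0
```

Request:
{"op": "drive_tool", "data": {
  "targets": [
    {"jaw":0,"travel":[0.02,0,0.02],"twist":0},
    {"jaw":0,"travel":[0.02,0,0.06],"twist":0},
    {"jaw":0,"travel":[0.02,0,0.1],"twist":0},
    {"jaw":0,"travel":[0.02,0,0.14],"twist":0},
    {"jaw":0,"travel":[0.02,0,0.18],"twist":0},
    {"jaw":0,"travel":[0.02,0,0.215],"twist":0},
    {"jaw":0,"travel":[0.02,0,0.226],"twist":0},
    {"jaw":0,"travel":[0.02,0,0.226],"twist":0}
  ]
}}

```text
t: 8.02
eef_pos: [535.3, 109.0, 36.1]
tcp_rot: [-3.142, -0.005, -3.08]
ft_force: [0.4, 0.4, 0.3]
opening: 0.01
grip_force: 0.0
```

```bash
cat >> h.py <<'E'
def patch(name,x0,y0,w,h,hr,smin=110,vmin=70):
    c=read_camera(name);m=cv2.inRange(cv2.cvtColor(c["frame"][y0:y0+h,x0:x0+w],cv2.COLOR_RGB2HSV),(hr[0],smin,vmin),(hr[1],255,255))
    n,l,s,ce=cv2.connectedComponentsWithStats(m);
    return c,[(int(s[i,4]),(ce[i]+[x0,y0]).round(1)) for i in range(1,n) if s[i,4]>5]
E
python3 -c "
from h import *
st()
print(patch('scene',310,120,80,120,(5,20))[1], patch('top',225,150,110,110,(5,20))[1])
c=read_camera('top')
for a in(0,10,20,30):
  t=np.radians(a);P=np.array([709-(226-200)*np.sin(t)-10*np.cos(t),118,200*np.cos(t)]);print(a,np.round(proj(c,P),1),np.round(proj(read_camera('scene'),P),1))"
```

```text
t 8.02 [535.3 109.   36.1] [-3.142 -0.005 -3.08 ] F [0.4 0.4 0.3] op 0.010 g 0.0
[(82, array([355.5, 163.7])), (8, array([336.4, 198.2])), (198, array([366.8, 227.7]))] [(101, array([326.7, 152.5])), (63, array([274.7, 184.6]))]
0 [273.2 178.2] [359.4 161.4]
10 [273.3 179.9] [358.1 162.7]
20 [273.6 182.1] [356.8 165.6]
30 [274.1 184.7] [355.5 170.1]
```

Request:
{"op": "drive_tool", "data": {
  "targets": [
    {"jaw":0,"travel":[-0.025,0,-0.002],"twist":0},
    {"jaw":0,"travel":[-0.042,0,-0.002],"twist":0},
    {"jaw":0,"travel":[-0.05,0,-0.002],"twist":0},
    {"jaw":0,"travel":[-0.055,0,-0.002],"twist":0},
    {"jaw":0,"travel":[-0.06,0,-0.002],"twist":0},
    {"jaw":0,"travel":[-0.065,0,-0.002],"twist":0},
    {"jaw":0,"travel":[-0.07,0,-0.002],"twist":0},
    {"jaw":0,"travel":[-0.07,0,-0.002],"twist":0}
  ]
}}

```text
t: 9.03
eef_pos: [607.2, 113.5, 40.6]
tcp_rot: [3.142, 0.0, -3.08]
ft_force: [-0.2, -0.2, 0.1]
opening: 0.002
grip_force: 0.0
```

```bash
cat >> h.py <<'E'
def tri(pa,pb):
    A=[];
    M=[]
    for n,p in(("scene",pa),("top",pb)):
        c=read_camera(n);K=np.array([[c["fx"],0,c["cx"]],[0,c["fy"],c["cy"]],[0,0,1]]);M.append(K@np.c_[c["R"],c["t"]])
    X=cv2.triangulatePoints(M[0],M[1],np.array(pa,float).reshape(2,1),np.array(pb,float).reshape(2,1)).ravel();return (X[:3]/X[3]).round(1)
E
python3 -c "
from h import *
st();print('before',tri((355.5,163.7),(274.7,184.6)))
a=patch('scene',310,120,80,80,(5,20))[1];b=patch('top',250,150,50,110,(5,20))[1];print(a,b)
print(tri(a[0][1],b[0][1]))"
```

```text
t 9.03 [607.2 113.5  40.6] [ 3.142  0.    -3.08 ] F [-0.2 -0.2  0.1] op 0.002 g 0.0
before [680.9 113.  201.3]
[(20, array([311.6, 144.3])), (40, array([314.2, 151.1])), (86, array([355.9, 163. ])), (6, array([329.7, 197.2]))] [(6, array([278.3, 180.5]))]
[596.4 117.3 314.6]
```

Request:
{"op": "drive_tool", "data": {
  "targets": [
    {"jaw":0,"travel":[-0.003,0,0],"twist":0},
    {"jaw":0,"travel":[-0.006,0,0],"twist":0},
    {"jaw":0,"travel":[-0.009,0,0],"twist":0},
    {"jaw":0,"travel":[-0.012,0,0],"twist":0},
    {"jaw":0,"travel":[-0.015,0,0],"twist":0},
    {"jaw":0,"travel":[-0.015,0,0],"twist":0}
  ]
}}

```text
t: 9.83
eef_pos: [608.5, 113.9, 40.4]
tcp_rot: [-3.141, -0.028, -3.08]
ft_force: [-77.3, -8.0, 41.5]
opening: 0.005
grip_force: 42.7
```

```bash
python3 -c "
from h import *
st()
a=patch('scene',330,140,50,50,(5,20))[1];print(a)
c,g=patch('scene',300,170,70,80,(20,90),80,60);print(g)"
```

```text
t 9.83 [608.5 113.9  40.4] [-3.141 -0.028 -3.08 ] F [-77.3  -8.   41.5] op 0.005 g 42.7
[(83, array([356.6, 162.7]))]
[(26, array([358.5, 173.6])), (12, array([338.3, 208.4])), (167, array([344.5, 217.4]))]
```

Request:
{"op": "drive_tool", "data": {
  "targets": [
    {"jaw":0,"travel":[0.02,0,0],"twist":0},
    {"jaw":0,"travel":[0.05,0,0],"twist":0},
    {"jaw":0.65,"travel":[0.08,0,0],"twist":0},
    {"jaw":0.65,"travel":[0.09,0,-0.03],"twist":0},
    {"jaw":0.65,"travel":[0.09,0,-0.07],"twist":0},
    {"jaw":0.65,"travel":[0.09,0,-0.11],"twist":0},
    {"jaw":0.65,"travel":[0.09,0,-0.15],"twist":0},
    {"jaw":0.65,"travel":[0.09,0,-0.19],"twist":0}
  ]
}}

```text
t: 10.6
eef_pos: [531.4, 108.8, 232.9]
tcp_rot: [3.142, 0.001, -3.08]
ft_force: [0.4, 0.4, -0.3]
opening: 0.371
grip_force: 0.0
```

```bash
python3 -c "
from h import *
st()
a=patch('scene',330,140,50,50,(5,20))[1];b=patch('top',250,150,50,80,(5,20))[1];print(a,b)
for q in b:print(tri(a[0][1],q[1]))
e=state()['eef_pos'];print(tool(686-e[0],118-e[1],265-e[2]))
c=view('scene','s6',270,110,160,140,4)"
```

```text
t 10.60 [531.4 108.8 232.9] [ 3.142e+00  1.000e-03 -3.080e+00] F [ 0.4  0.4 -0.3] op 0.371 g 0.0
[(85, array([355.5, 162.3]))] [(55, array([274.3, 184.4]))]
[680.6 113.6 205.9]
[-0.1544 -0.0003 -0.0335]
```

View pics/s6.png

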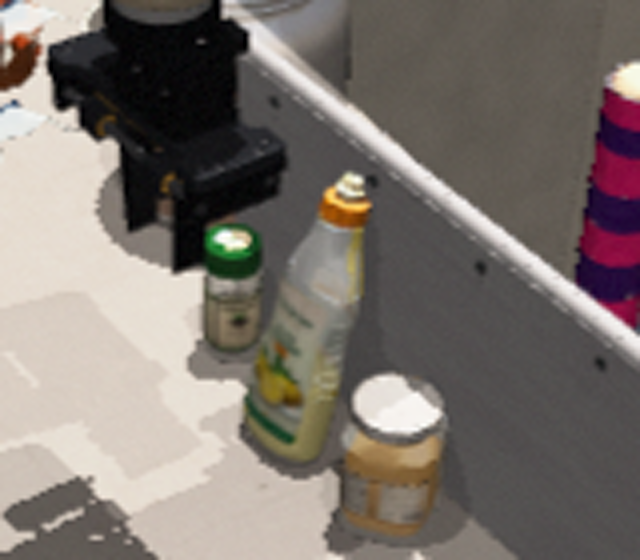

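The soap leans on the board between the spice jar and the honey jar, with its collar at (347,205) and foot at about (285,445) in the crop. Its nozzle is just below the rim.

```bash
python3 -c "
from h import *
c=read_camera('scene');
for p in((285,445),(285,462),(245,440),(325,455)):print(ray(c,270+p[0]/4,110+p[1]/4,5).round())
for a in(10,15,18,21):
  t=np.radians(a);ax=709-226*np.sin(t)-9.5*np.cos(t);z=22*np.sin(t)
  print(a,[np.round((np.array(proj(c,np.array([ax+s*np.sin(t),117,z+s*np.cos(t)])))-[270,110])*4) for s in(0,200,226)])"
```

```text
[637. 106.   5.]
[627.  90.   5.]
[614. 126.   5.]
[657.  81.   5.]
10 [array([303., 428.]), array([354., 207.]), array([361., 175.])]
15 [array([282., 434.]), array([351., 210.]), array([361., 178.])]
18 [array([270., 438.]), array([350., 213.]), array([361., 181.])]
21 [array([258., 442.]), array([348., 216.]), array([361., 184.])]
```

Request:
{"op": "drive_tool", "data": {
  "targets": [
    {"jaw":0.65,"travel":[-0.02,0,-0.032],"twist":0},
    {"jaw":0.65,"travel":[-0.05,0,-0.05],"twist":0},
    {"jaw":0.65,"travel":[-0.09,0,-0.05],"twist":0},
    {"jaw":0.65,"travel":[-0.13,-0.002,-0.05],"twist":0},
    {"jaw":0.65,"travel":[-0.155,-0.003,-0.045],"twist":0},
    {"jaw":0.65,"travel":[-0.16,-0.003,-0.032],"twist":0},
    {"jaw":0.65,"travel":[-0.16,-0.003,0],"twist":0},
    {"jaw":0.65,"travel":[-0.16,-0.003,0.03],"twist":0}
  ]
}}

```text
t: 11.57
eef_pos: [691.9, 115.7, 200.9]
tcp_rot: [3.141, 0.002, -3.08]
ft_force: [1.5, 0.2, -0.7]
opening: 0.648
grip_force: 0.0
```

Request:
{"op": "drive_tool", "data": {
  "targets": [
    {"jaw":0.65,"travel":[0,0,0.015],"twist":0},
    {"jaw":0.65,"travel":[0,0,0.023],"twist":0},
    {"jaw":0.65,"travel":[0,0,0.023],"twist":0},
    {"jaw":0.2,"travel":[0,0,0.023],"twist":0},
    {"jaw":0.2,"travel":[0,0,0.023],"twist":0},
    {"jaw":0.2,"travel":[0,0,0.023],"twist":0},
    {"jaw":0.2,"travel":[0,0,0.023],"twist":0},
    {"jaw":0.2,"travel":[0,0,0.023],"twist":0}
  ]
}}

```text
t: 12.23
eef_pos: [691.8, 115.7, 178.4]
tcp_rot: [3.141, 0.001, -3.08]
ft_force: [0.2, 0.9, 0.7]
opening: 0.36
grip_force: 29.9
```

Request:
{"op": "drive_tool", "data": {
  "targets": [
    {"jaw":0.2,"travel":[0.008,0,-0.001],"twist":0},
    {"jaw":0.2,"travel":[0.016,0,-0.002],"twist":0},
    {"jaw":0.2,"travel":[0.024,0,-0.002],"twist":0},
    {"jaw":0.2,"travel":[0.032,0,-0.002],"twist":0},
    {"jaw":0.2,"travel":[0.04,0,-0.001],"twist":0},
    {"jaw":0.2,"travel":[0.046,0,0],"twist":0},
    {"jaw":0.2,"travel":[0.046,0,0],"twist":0}
  ]
}}

```text
t: 12.82
eef_pos: [645.3, 113.3, 180.2]
tcp_rot: [3.141, 0.004, -3.08]
ft_force: [1.7, 3.5, 12.6]
opening: 0.355
grip_force: 30.8
```

```bash
python3 -c "
from h import *
st();G=state()['eef_pos']+[0,0,18.8];c,g=patch('scene',300,170,70,80,(20,90),80,60);print(g)
f=state()['tcp_rot'][2]+np.pi
for d in(-5,0,5,10,15):
  t=np.radians(d);print(d,[np.round(proj(c,G-l*np.array([np.sin(t)*np.cos(f),np.sin(t)*np.sin(f),np.cos(t)])),1) for l in (170,200)])
im=c['frame'];cv2.imwrite('pics/s7.png',cv2.resize(im[110:250,270:430,::-1],None,fx=4,fy=4))"
```

```text
t 12.82 [645.3 113.3 180.2] [ 3.141  0.004 -3.08 ] F [ 1.7  3.5 12.6] op 0.355 g 30.8
[(43, array([327. , 172.1])), (22, array([346.1, 179.4])), (294, array([341.4, 213.5])), (6, array([349.3, 204.5]))]
-5 [array([346.4, 211.2]), array([346.7, 218.1])]
0 [array([342.5, 213.1]), array([342.1, 220.4])]
5 [array([338.5, 214.8]), array([337.6, 222.3])]
10 [array([334.6, 216.1]), array([333. , 223.9])]
15 [array([330.7, 217.1]), array([328.5, 225.1])]
```

Request:
{"op": "drive_tool", "data": {
  "targets": [
    {"jaw":0.2,"travel":[0,0,-0.006],"twist":0},
    {"jaw":0.2,"travel":[-0.005,0,-0.008],"twist":0},
    {"jaw":0.2,"travel":[-0.013,0,-0.008],"twist":0},
    {"jaw":0.2,"travel":[-0.021,0,-0.008],"twist":0},
    {"jaw":0.2,"travel":[-0.027,0,-0.008],"twist":0},
    {"jaw":0.2,"travel":[-0.028,0,-0.008],"twist":0},
    {"jaw":0.2,"travel":[-0.028,0,-0.008],"twist":0},
    {"jaw":0.2,"travel":[-0.028,0,-0.005],"twist":0}
  ]
}}

```text
t: 13.53
eef_pos: [673.7, 114.6, 182.5]
tcp_rot: [3.142, -0.0, -3.08]
ft_force: [-0.0, -0.7, -1.3]
opening: 0.357
grip_force: 29.2
```

Request:
{"op": "drive_tool", "data": {
  "targets": [
    {"jaw":0.2,"travel":[0,0,0.003],"twist":0},
    {"jaw":0.2,"travel":[0,0,0.006],"twist":0},
    {"jaw":0.2,"travel":[0,0,0.006],"twist":0}
  ]
}}

```text
t: 13.78
eef_pos: [675.4, 114.9, 180.2]
tcp_rot: [3.141, 0.007, -3.08]
ft_force: [-0.4, 0.9, 19.4]
opening: 0.353
grip_force: 31.4
```

```bash
python3 -c "
from h import *
st();c,g=patch('scene',300,170,70,80,(20,90),80,60);print(g)
G=state()['eef_pos']+[0,0,18.8];print([np.round(proj(c,G-[0,0,l])) for l in (0,170,200)])"
```

```text
t 13.78 [675.4 114.9 180.2] [ 3.141  0.007 -3.08 ] F [-0.4  0.9 19.4] op 0.353 g 31.4
[(42, array([326.8, 172.2])), (15, array([354.7, 176.9])), (6, array([357.8, 181.5])), (311, array([346.6, 211.3]))]
[array([353., 165.]), array([350., 210.]), array([350., 217.])]
```

Request:
{"op": "drive_tool", "data": {
  "targets": [
    {"jaw":0.2,"travel":[0,0,-0.004],"twist":0},
    {"jaw":0.65,"travel":[0,0,-0.004],"twist":0},
    {"jaw":0.65,"travel":[0,0,-0.004],"twist":0},
    {"jaw":0.65,"travel":[0,0,-0.004],"twist":0},
    {"jaw":0.65,"travel":[0,0,-0.004],"twist":0},
    {"jaw":0.65,"travel":[0,0,-0.004],"twist":0},
    {"jaw":0.65,"travel":[0,0,-0.004],"twist":0},
    {"jaw":0.65,"travel":[0,0,-0.004],"twist":0}
  ]
}}

```text
t: 14.5
eef_pos: [673.6, 114.6, 180.4]
tcp_rot: [3.142, -0.0, -3.08]
ft_force: [-0.2, 0.7, 0.6]
opening: 0.645
grip_force: 0.0
```

Request:
{"op": "drive_tool", "data": {
  "targets": [
    {"jaw":0.7,"travel":[0,0,-0.01],"twist":0},
    {"jaw":0.7,"travel":[0,0,-0.03],"twist":0},
    {"jaw":0.7,"travel":[0,0,-0.06],"twist":0},
    {"jaw":0.7,"travel":[0,0,-0.09],"twist":0},
    {"jaw":1,"travel":[0.04,0,-0.1],"twist":0},
    {"jaw":1,"travel":[0.08,0,-0.1],"twist":0},
    {"jaw":1,"travel":[0.12,0,-0.1],"twist":0},
    {"jaw":1,"travel":[0.14,0,-0.1],"twist":0}
  ]
}}

```text
t: 15.17
eef_pos: [530.3, 105.9, 281.8]
tcp_rot: [3.142, 0.0, -3.08]
ft_force: [0.5, -0.2, 0.5]
opening: 0.925
grip_force: 0.0
```

```bash
python3 -c "
from h import *
st();c,g=patch('scene',300,170,70,80,(20,90),80,60);print(g)
a=patch('scene',330,130,50,60,(5,20))[1];b=patch('top',250,150,50,80,(5,20))[1];print(a,b)
print(tri(a[0][1],b[0][1]))
print([np.round(proj(c,np.array([x,115,200]))) for x in (660,670,680)])
im=c['frame'];cv2.imwrite('pics/s8.png',cv2.resize(im[110:250,270:430,::-1],None,fx=4,fy=4))"
```

```text
t 15.17 [530.3 105.9 281.8] [ 3.142  0.    -3.08 ] F [ 0.5 -0.2  0.5] op 0.925 g 0.0
[(44, array([327.1, 172.2])), (42, array([351.7, 175.7])), (7, array([355. , 182.9])), (294, array([345.9, 211.5]))]
[(98, array([347.5, 165.6]))] []Traceback (most recent call last):
  File "<string>", line 5, in <module>
    print(tri(a[0][1],b[0][1]))
                      ~^^^
IndexError: list index out of range
```

Request:
{"op": "drive_tool", "data": {
  "targets": [
    {"jaw":1,"travel":[0.09,-0.3,0.05],"twist":0.173},
    {"jaw":1,"travel":[0.09,-0.3,0.05],"twist":0.173},
    {"jaw":1,"travel":[0.09,-0.3,0.05],"twist":0.173},
    {"jaw":1,"travel":[0.09,-0.3,0.05],"twist":0.173},
    {"jaw":1,"travel":[0.09,-0.3,0.05],"twist":0.173},
    {"jaw":1,"travel":[0.09,-0.3,0.05],"twist":0.173},
    {"jaw":1,"travel":[0.09,-0.3,0.05],"twist":0.173},
    {"jaw":1,"travel":[0.09,-0.3,0.05],"twist":0.173}
  ]
}}

```text
t: 15.98
eef_pos: [462.4, -202.8, 230.2]
tcp_rot: [-3.141, 0.0, 3.028]
ft_force: [0.3, 0.3, -0.2]
opening: 0.999
grip_force: 0.0
```

```bash
python3 -c "
from h import *
st();c,g=patch('scene',300,170,70,80,(20,90),80,60);print(g)
a=patch('scene',330,130,50,60,(5,20))[1];b=patch('top',250,150,50,80,(5,20))[1];print(a,b)
print(tri(a[0][1],b[0][1]))
g=patch('top',360,240,50,80,(3,20),140)[1];h=patch('wrist',0,0,640,480,(3,16),150)[1];print(g,h)
c=read_camera('top');print([ray(c,*q[1],27).round(1) for q in g])
w=read_camera('wrist');print([ray(w,*q[1],27).round(1) for q in h if q[0]>80])
e=state()['eef_pos'];print(tool(454.6-e[0],-226.3-e[1],100-e[2]))"
```

```text
t 15.98 [ 462.4 -202.8  230.2] [-3.141  0.     3.028] F [ 0.3  0.3 -0.2] op 0.999 g 0.0
[]
[] [(18, array([277.3, 196. ]))]Traceback (most recent call last):
  File "<string>", line 5, in <module>
    print(tri(a[0][1],b[0][1]))
              ~^^^
IndexError: list index out of range
```

```bash
python3 -c "
from h import *
c,b=patch('top',250,150,50,90,(5,25),90);print(b,[ray(c,*q[1],200).round(1) for q in b])
g=patch('top',360,240,50,80,(3,20),140)[1];h=patch('wrist',0,0,640,480,(3,16),150)[1];print(g)
print([ray(c,*q[1],27).round(1) for q in g])
w=read_camera('wrist');print([(q,ray(w,*q[1],27).round(1)) for q in h if q[0]>80])
e=state()['eef_pos'];print(tool(454.6-e[0],-226.3-e[1],100-e[2]))
cv2.imwrite('pics/t1.png',cv2.resize(c['frame'][150:260,225:425,::-1],None,fx=4,fy=4))"
```

```text
[(77, array([275.5, 194.6]))] [array([650.1, 111.9, 200. ])]
[]
[]
[((375, array([295.4, 214.4])), array([ 462. , -223.7,   27. ]))]
[ 0.0054 -0.0289  0.1308]
```

View pics/t1.png

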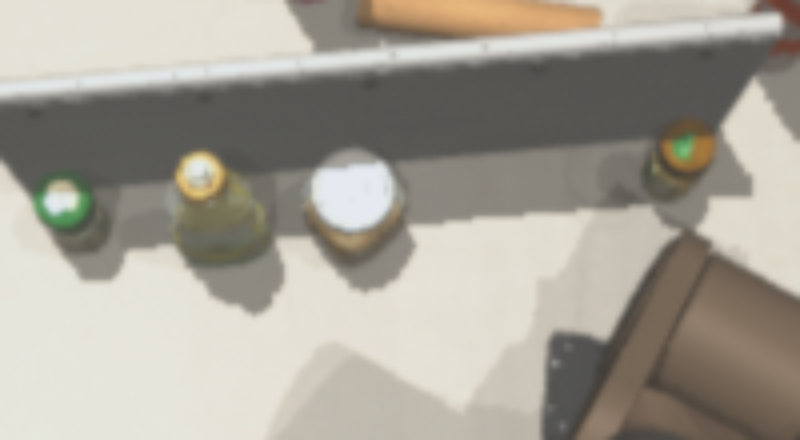

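The top view shows the soap standing upright, with its cap at crop (200,175) between the spice jar and the honey jar. I put it at roughly −60 mm in the board frame, which is close to the −65 mm limit, so I'll regrip the collar and set it about 20 mm nearer.

Request:
{"op": "drive_tool", "data": {
  "targets": [
    {"jaw":0.7,"travel":[-0.02,0.03,-0.03],"twist":-0.1},
    {"jaw":0.7,"travel":[-0.13,0.29,-0.065],"twist":-0.175},
    {"jaw":0.7,"travel":[-0.13,0.29,-0.065],"twist":-0.175},
    {"jaw":0.7,"travel":[-0.13,0.29,-0.065],"twist":-0.175},
    {"jaw":0.7,"travel":[-0.13,0.29,-0.065],"twist":-0.175},
    {"jaw":0.7,"travel":[-0.13,0.29,-0.065],"twist":-0.175},
    {"jaw":0.7,"travel":[-0.13,0.29,-0.065],"twist":-0.175},
    {"jaw":0.7,"travel":[-0.13,0.29,-0.065],"twist":-0.175}
  ]
}}

```text
t: 17.0
eef_pos: [624.6, 78.6, 296.4]
tcp_rot: [3.141, 0.001, -3.076]
ft_force: [0.8, -0.7, -0.3]
opening: 0.699
grip_force: 0.0
```

```bash
python3 -c "
from h import *
st();a=patch('scene',330,140,50,50,(5,25),90)[1];print(a)
c,w=patch('wrist',0,0,640,480,(3,22),120);print([(q,ray(c,*q[1],205).round(1)) for q in w if q[0]>80])
if a:print(tri(a[0][1],(275.3,194)))
e=state()['eef_pos'];print(tool(654-e[0],113-e[1],290-e[2]))"
```

```text
t 17.00 [624.6  78.6 296.4] [ 3.141e+00  1.000e-03 -3.076e+00] F [ 0.8 -0.7 -0.3] op 0.699 g 0.0
[(131, array([346.2, 167.9]))]
[((654, array([51.2, 32.8])), array([ 496.9, -100.8,  205. ])), ((283, array([ 38.3, 241. ])), array([ 641.3, -130.3,  205. ])), ((434, array([ 10.9, 256.8])), array([ 655.7, -153.3,  205. ])), ((950, array([356.3, 270.9])), array([649.2, 114.8, 205. ])), ((778, array([178.2, 347.1])), array([726.9, -27.3, 205. ])), ((775, array([462.9, 347.3])), array([711.1, 210.5, 205. ])), ((1917, array([447.8, 397.9])), array([761.9, 206.2, 205. ]))]
[651.6 113.  198. ]
[-0.0325  0.0341  0.0054]
```

Request:
{"op": "drive_tool", "data": {
  "targets": [
    {"jaw":0.7,"travel":[-0.03,0.034,0],"twist":0},
    {"jaw":0.7,"travel":[-0.031,0.0345,0],"twist":0},
    {"jaw":0.7,"travel":[-0.031,0.0345,0.02],"twist":0},
    {"jaw":0.7,"travel":[-0.031,0.0345,0.05],"twist":0},
    {"jaw":0.7,"travel":[-0.031,0.0345,0.08],"twist":0},
    {"jaw":0.2,"travel":[-0.031,0.0345,0.105],"twist":0},
    {"jaw":0.2,"travel":[-0.031,0.0345,0.115],"twist":0},
    {"jaw":0.2,"travel":[-0.031,0.0345,0.115],"twist":0}
  ]
}}

```text
t: 17.87
eef_pos: [651.7, 110.4, 178.6]
tcp_rot: [-3.142, -0.004, -3.079]
ft_force: [-0.2, 0.4, 0.2]
opening: 0.544
grip_force: 0.0
```

Request:
{"op": "drive_tool", "data": {
  "targets": [
    {"jaw":0.2,"travel":[0,0,0],"twist":0},
    {"jaw":0.2,"travel":[0,0,0],"twist":0},
    {"jaw":0.2,"travel":[0,0,0],"twist":0},
    {"jaw":0.2,"travel":[0,0,0],"twist":0}
  ]
}}

```text
t: 18.2
eef_pos: [653.3, 111.2, 182.3]
tcp_rot: [3.141, 0.003, -3.078]
ft_force: [0.2, 0.8, 5.1]
opening: 0.349
grip_force: 28.9
```

Request:
{"op": "drive_tool", "data": {
  "targets": [
    {"jaw":0.2,"travel":[0,0,-0.004],"twist":0},
    {"jaw":0.2,"travel":[-0.001,0,-0.008],"twist":0},
    {"jaw":0.2,"travel":[-0.005,0,-0.009],"twist":0},
    {"jaw":0.2,"travel":[-0.01,0,-0.009],"twist":0},
    {"jaw":0.2,"travel":[-0.015,0,-0.009],"twist":0},
    {"jaw":0.2,"travel":[-0.02,0,-0.009],"twist":0},
    {"jaw":0.2,"travel":[-0.025,0,-0.009],"twist":0},
    {"jaw":0.2,"travel":[-0.025,0,-0.009],"twist":0}
  ]
}}

```text
t: 18.87
eef_pos: [678.6, 112.7, 189.1]
tcp_rot: [3.142, -0.0, -3.078]
ft_force: [-0.8, 0.6, -2.9]
opening: 0.356
grip_force: 28.6
```

Request:
{"op": "drive_tool", "data": {
  "targets": [
    {"jaw":0.2,"travel":[0,0,0.003],"twist":0},
    {"jaw":0.2,"travel":[0,0,0.007],"twist":0},
    {"jaw":0.2,"travel":[0,0,0.008],"twist":0},
    {"jaw":0.65,"travel":[0,0,0.006],"twist":0},
    {"jaw":0.65,"travel":[0,0,0.006],"twist":0},
    {"jaw":0.65,"travel":[0,0,0.006],"twist":0},
    {"jaw":0.65,"travel":[0,0,0.006],"twist":0},
    {"jaw":0.65,"travel":[0,0,0.006],"twist":0}
  ]
}}

```text
t: 19.53
eef_pos: [677.6, 112.6, 183.5]
tcp_rot: [3.142, -0.0, -3.078]
ft_force: [-0.6, -0.3, -0.2]
opening: 0.626
grip_force: 0.0
```

Request:
{"op": "drive_tool", "data": {
  "targets": [
    {"jaw":0.7,"travel":[0,0,0],"twist":0},
    {"jaw":0.7,"travel":[0,0,-0.015],"twist":0},
    {"jaw":0.7,"travel":[0,0,-0.04],"twist":0},
    {"jaw":0.7,"travel":[0,0,-0.08],"twist":0},
    {"jaw":1,"travel":[0,0,-0.11],"twist":0},
    {"jaw":1,"travel":[0.04,0,-0.11],"twist":0},
    {"jaw":1,"travel":[0.06,-0.03,-0.11],"twist":0},
    {"jaw":1,"travel":[0.06,-0.03,-0.11],"twist":0}
  ]
}}

```text
t: 20.2
eef_pos: [617.1, 76.5, 294.9]
tcp_rot: [-3.141, 0.001, -3.079]
ft_force: [-0.2, -0.7, -0.5]
opening: 0.924
grip_force: 0.0
```

```bash
python3 -c "
from h import *
st();a=patch('scene',330,140,50,50,(5,25),90)[1];print(a)
c,w=patch('wrist',0,0,640,480,(3,22),120);print([(q,ray(c,*q[1],205).round(1)) for q in w if q[0]>80])
c,b=patch('top',250,150,50,90,(5,25),90);print(b,[ray(c,*q[1],200).round(1) for q in b])
print(patch('scene',300,170,70,80,(20,90),80,60)[1])
e=state()['eef_pos'];print(tool(457-e[0],-225-e[1],140-e[2]))"
```

```text
t 20.20 [617.1  76.5 294.9] [-3.141e+00  1.000e-03 -3.079e+00] F [-0.2 -0.7 -0.5] op 0.924 g 0.0
[(135, array([353.8, 165.4]))]
[((624, array([56.6, 43.8])), array([ 493.8, -102.4,  205. ])), ((281, array([ 44.3, 250.4])), array([ 638.1, -131.6,  205. ])), ((635, array([ 12.8, 265.9])), array([ 652.4, -157.9,  205. ])), ((971, array([362. , 305.3])), array([668.9, 115.5, 205. ])), ((1011, array([127.1, 347.1])), array([718.9, -75.5, 205. ])), ((987, array([514.1, 347.5])), array([699.2, 245. , 205. ])), ((1821, array([497.5, 397.9])), array([749.2, 241.1, 205. ]))]
[] []
[(41, array([326.9, 172.2])), (40, array([358.2, 174.9])), (244, array([350.1, 208.2]))]
[ 0.1819 -0.2933  0.1536]
```

Request:
{"op": "drive_tool", "data": {
  "targets": [
    {"jaw":1,"travel":[0.02,-0.03,0],"twist":0.1},
    {"jaw":1,"travel":[0.182,-0.293,0.05],"twist":0.175},
    {"jaw":1,"travel":[0.182,-0.293,0.05],"twist":0.175},
    {"jaw":1,"travel":[0.182,-0.293,0.05],"twist":0.175},
    {"jaw":1,"travel":[0.182,-0.293,0.05],"twist":0.175},
    {"jaw":1,"travel":[0.182,-0.293,0.05],"twist":0.175},
    {"jaw":1,"travel":[0.182,-0.293,0.05],"twist":0.175},
    {"jaw":1,"travel":[0.182,-0.293,0.05],"twist":0.175}
  ]
}}

```text
t: 21.07
eef_pos: [466.0, -207.7, 246.4]
tcp_rot: [3.141, -0.0, 3.031]
ft_force: [1.6, -1.8, -0.3]
opening: 1.001
grip_force: 0.0
```

```bash
python3 -c "
from h import *
st();e=state()['eef_pos'];print(tool(456-e[0],-225-e[1],100-e[2]))"
```

```text
t 21.07 [ 466.  -207.7  246.4] [ 3.141 -0.     3.031] F [ 1.6 -1.8 -0.3] op 1.001 g 0.0
[ 0.0081 -0.0183  0.1464]
```

Request:
{"op": "drive_tool", "data": {
  "targets": [
    {"jaw":1,"travel":[0.008,-0.018,0.03],"twist":0},
    {"jaw":1,"travel":[0.008,-0.018,0.07],"twist":0},
    {"jaw":1,"travel":[0.008,-0.018,0.105],"twist":0},
    {"jaw":1,"travel":[0.008,-0.018,0.125],"twist":0},
    {"jaw":1,"travel":[0.008,-0.018,0.13],"twist":0},
    {"jaw":1,"travel":[0.008,-0.018,0.13],"twist":0}
  ]
}}

```text
t: 21.57
eef_pos: [456.7, -223.1, 115.7]
tcp_rot: [3.14, -0.003, 3.03]
ft_force: [0.1, 0.5, -0.3]
opening: 0.997
grip_force: 0.0
```

```bash
python3 -c "
from h import *
st();c,w=patch('wrist',0,0,640,480,(3,16),150)
print([(q,ray(c,*q[1],27).round(1)) for q in w if q[0]>80])
m=cv2.inRange(cv2.cvtColor(c['frame'],cv2.COLOR_RGB2HSV),(3,150,70),(16,255,255))
ys=np.where(m[:,200:400].any(1))[0];print(ys.min(),ys.max(),[ray(c,300,v,27).round(1) for v in (ys.min(),ys.max())])
print([int(m[y,200:400].sum()/255) for y in range(ys.min(),ys.max()+1,3)])
e=state()['eef_pos'];print(tool(456-e[0],-225-e[1],9-e[2]))"
```

```text
t 21.57 [ 456.7 -223.1  115.7] [ 3.14e+00 -3.00e-03  3.03e+00] F [ 0.1  0.5 -0.3] op 0.997 g 0.0
[((597, array([316.9, 253.1])), array([ 464.3, -224.8,   27. ]))]
110 278 [array([ 360.6, -224.6,   27. ]), array([ 483. , -240.2,   27. ])]
[4, 2, 0, 1, 0, 0, 0, 0, 0, 1, 6, 0, 0, 0, 0, 0, 0, 0, 0, 0, 0, 0, 0, 0, 0, 0, 0, 0, 0, 0, 0, 0, 0, 0, 0, 0, 0, 0, 0, 0, 0, 0, 8, 10, 24, 31, 27, 15, 14, 13, 12, 11, 10, 9, 8, 7, 5]
[ 0.001  -0.0017  0.108 ]
```

Request:
{"op": "drive_tool", "data": {
  "targets": [
    {"jaw":1,"travel":[0.001,-0.002,0.035],"twist":0},
    {"jaw":1,"travel":[0.001,-0.002,0.07],"twist":0},
    {"jaw":1,"travel":[0.001,-0.002,0.095],"twist":0},
    {"jaw":0.15,"travel":[0.001,-0.002,0.107],"twist":0},
    {"jaw":0.15,"travel":[0.001,-0.002,0.107],"twist":0},
    {"jaw":0.15,"travel":[0.001,-0.002,0.107],"twist":0},
    {"jaw":0.15,"travel":[0.001,-0.002,0.107],"twist":0},
    {"jaw":0.15,"travel":[0.001,-0.002,0.107],"twist":0}
  ]
}}

```text
t: 22.28
eef_pos: [456.2, -225.7, 11.6]
tcp_rot: [-3.14, 0.003, 3.03]
ft_force: [0.2, -0.1, 0.4]
opening: 0.704
grip_force: 0.0
```

Request:
{"op": "drive_tool", "data": {
  "targets": [
    {"jaw":0.15,"travel":[0,0,0],"twist":0},
    {"jaw":0.15,"travel":[0,0,0],"twist":0},
    {"jaw":0.15,"travel":[0,0,0],"twist":0},
    {"jaw":0.15,"travel":[0,0,0],"twist":0},
    {"jaw":0.15,"travel":[0,0,0],"twist":0},
    {"jaw":0.15,"travel":[0,0,0],"twist":0},
    {"jaw":0.15,"travel":[0,0,0],"twist":0}
  ]
}}

```text
t: 22.87
eef_pos: [455.3, -225.2, 10.0]
tcp_rot: [3.141, -0.0, 3.03]
ft_force: [-0.8, -0.1, 1.4]
opening: 0.262
grip_force: 29.5
```

Request:
{"op": "drive_tool", "data": {
  "targets": [
    {"jaw":0.15,"travel":[0,0,-0.04],"twist":0},
    {"jaw":0.15,"travel":[0,0,-0.08],"twist":0},
    {"jaw":0.15,"travel":[0,0,-0.12],"twist":0},
    {"jaw":0.15,"travel":[0,0,-0.15],"twist":0},
    {"jaw":0.25,"travel":[0,0,-0.15],"twist":0},
    {"jaw":0.25,"travel":[0,0,-0.15],"twist":0}
  ]
}}

```text
t: 23.37
eef_pos: [455.6, -225.5, 161.1]
tcp_rot: [-3.14, 0.003, 3.03]
ft_force: [0.3, -0.4, -3.0]
opening: 0.262
grip_force: 32.8
```

```bash
cat >> h.py <<'E'
def glue(n='scene',x0=300,y0=200,w=120,h=180):
    c=read_camera(n);im=c["frame"];hs=cv2.cvtColor(im,cv2.COLOR_RGB2HSV)
    m=cv2.inRange(hs,(100,110,50),(125,255,255))[y0:y0+h,x0:x0+w]
    k,l,s,ce=cv2.connectedComponentsWithStats(m);return [(int(s[i,4]),(ce[i]+[x0,y0]).round(1)) for i in range(1,k) if s[i,4]>8]
def gt(s0=128,ds=range(0,91,10),s=58):
    c=read_camera('scene');G=state()['eef_pos']+[0,0,18.8];f=state()['tcp_rot'][2]+np.pi
    for d in ds:
        t=np.radians(d);ax=np.array([np.sin(t)*np.cos(f),np.sin(t)*np.sin(f),np.cos(t)]);print(d,*[np.round(proj(c,G+(q-s0)*ax),0) for q in (0,s)],end=' ; ')
E
python3 -c "
from h import *
st();print(glue());gt()"
```

```text
t 23.37 [ 455.6 -225.5  161.1] [-3.14e+00  3.00e-03  3.03e+00] F [ 0.3 -0.4 -3. ] op 0.262 g 32.8
[(60, array([332.6, 279.4]))]
0 [351. 310.] [352. 295.] ; 10 [343. 312.] [347. 296.] ; 20 [335. 314.] [343. 297.] ; 30 [328. 314.] [339. 297.] ; 40 [321. 313.] [335. 297.] ; 50 [315. 311.] [332. 295.] ; 60 [310. 308.] [330. 294.] ; 70 [306. 304.] [328. 291.] ; 80 [304. 299.] [326. 289.] ; 90 [303. 293.] [326. 285.] ;
```

Request:
{"op": "drive_tool", "data": {
  "targets": [
    {"jaw":0.262,"travel":[0,0,0],"twist":0},
    {"jaw":0.262,"travel":[0,0,0],"twist":0}
  ]
}}

```text
t: 23.63
eef_pos: [454.8, -225.0, 158.6]
tcp_rot: [3.14, -0.002, 3.03]
ft_force: [0.0, -0.8, -1.5]
opening: 0.265
grip_force: 22.3
```

```bash
python3 -c "
from h import *
st();print(glue());gt(s=77)"
```

```text
t 23.63 [ 454.8 -225.   158.6] [ 3.14e+00 -2.00e-03  3.03e+00] F [ 0.  -0.8 -1.5] op 0.265 g 22.3
[(61, array([332.3, 280.3]))]
0 [351. 310.] [352. 290.] ; 10 [343. 312.] [349. 291.] ; 20 [335. 314.] [346. 291.] ; 30 [328. 314.] [343. 291.] ; 40 [321. 313.] [340. 291.] ; 50 [315. 311.] [338. 290.] ; 60 [310. 308.] [336. 289.] ; 70 [306. 304.] [335. 287.] ; 80 [304. 299.] [334. 285.] ; 90 [303. 293.] [334. 283.] ;
```

Request:
{"op": "drive_tool", "data": {
  "targets": [
    {"jaw":0.268,"travel":[0,0,0],"twist":0},
    {"jaw":0.268,"travel":[0,0,0],"twist":0}
  ]
}}

```text
t: 23.9
eef_pos: [455.2, -225.2, 159.6]
tcp_rot: [3.141, -0.001, 3.03]
ft_force: [-0.6, -0.6, -2.4]
opening: 0.27
grip_force: 13.3
```

```bash
python3 -c "
from h import *
st();print(glue())"
```

```text
t 23.90 [ 455.2 -225.2  159.6] [ 3.141e+00 -1.000e-03  3.030e+00] F [-0.6 -0.6 -2.4] op 0.270 g 13.3
[(63, array([332.3, 280.6]))]
```

Request:
{"op": "drive_tool", "data": {
  "targets": [
    {"jaw":0.271,"travel":[0,0,0],"twist":0},
    {"jaw":0.271,"travel":[0,0,0],"twist":0}
  ]
}}

```text
t: 24.12
eef_pos: [455.2, -225.3, 160.0]
tcp_rot: [3.142, -0.0, 3.03]
ft_force: [-0.4, -0.2, -0.6]
opening: 0.271
grip_force: 1.0
```

```bash
python3 -c "
from h import *
st();print(glue())"
```

```text
t 24.12 [ 455.2 -225.3  160. ] [ 3.142 -0.     3.03 ] F [-0.4 -0.2 -0.6] op 0.271 g 1.0
[(58, array([330.1, 286.6]))]
```

Request:
{"op": "drive_tool", "data": {
  "targets": [
    {"jaw":0.15,"travel":[0,0,0],"twist":0},
    {"jaw":0.15,"travel":[0,0,0],"twist":0}
  ]
}}

```text
t: 24.33
eef_pos: [455.3, -225.3, 160.1]
tcp_rot: [-3.142, 0.0, 3.03]
ft_force: [-0.1, 0.9, -0.3]
opening: 0.186
grip_force: 0.0
```

```bash
python3 -c "
from h import *
st();print(glue())
c=read_camera('scene');im=c['frame'];hs=cv2.cvtColor(im,cv2.COLOR_RGB2HSV)
m=((hs[:,:,2]>185)&(hs[:,:,1]<30)).astype('uint8');m[:230]=0;m[340:]=0;m[:,:290]=0;m[:,390:]=0
k,l,s,ce=cv2.connectedComponentsWithStats(m)
for i in range(1,k):
  if s[i,4]>60:print(s[i],ce[i].round(1))"
```

```text
t 24.33 [ 455.3 -225.3  160.1] [-3.142  0.     3.03 ] F [-0.1  0.9 -0.3] op 0.186 g 0.0
[(25, array([324.5, 318.3]))]
[ 290  230  100  110 6309] [336.5 290.5]
```

The glue slipped out of the eased grip. I'll open, rise out of the way and find it again.

Request:
{"op": "drive_tool", "data": {
  "targets": [
    {"jaw":1,"travel":[0,0,-0.03],"twist":0},
    {"jaw":1,"travel":[0,0,-0.07],"twist":0},
    {"jaw":1,"travel":[0,0,-0.11],"twist":0},
    {"jaw":1,"travel":[0,0,-0.14],"twist":0},
    {"jaw":1,"travel":[0,0,-0.15],"twist":0},
    {"jaw":1,"travel":[0,0,-0.15],"twist":0},
    {"jaw":1,"travel":[0,0,-0.15],"twist":0},
    {"jaw":1,"travel":[0,0,-0.15],"twist":0}
  ]
}}

```text
t: 25.1
eef_pos: [454.8, -225.0, 308.3]
tcp_rot: [3.14, -0.002, 3.03]
ft_force: [-0.3, -0.1, -1.6]
opening: 0.66
grip_force: 0.0
```

```bash
cat >> h.py <<'E'
def find(n,box,z=27):
    x0,y0,w,h=box;c=read_camera(n);hs=cv2.cvtColor(c["frame"],cv2.COLOR_RGB2HSV)
    for nm,lo,hi in(("blue",(98,100,50),(125,255,255)),("orange",(3,140,90),(17,255,255))):
        m=cv2.inRange(hs,lo,hi)[y0:y0+h,x0:x0+w];k,l,s,ce=cv2.connectedComponentsWithStats(m)
        for i in range(1,k):
            if s[i,4]>(7 if n!='wrist' else 60):
                p=ce[i]+[x0,y0];print(n,nm,s[i]+[x0,y0,0,0,0],ray(c,*p,z).round(1))
E
python3 -c "
from h import *
st();find('scene',(280,230,130,160));find('top',(340,230,100,90));find('wrist',(100,0,440,330))"
```

```text
t 25.10 [ 454.8 -225.   308.3] [ 3.14e+00 -2.00e-03  3.03e+00] F [-0.3 -0.1 -1.6] op 0.660 g 0.0
scene blue [323 311   8   9  34] [ 402.  -195.1   27. ]
scene orange [334 286  11  16 105] [ 465.9 -153.7   27. ]
wrist orange [300 152  26  26 502] [ 407.8 -228.4   27. ]
```

```bash
python3 -c "
from h import *
w=read_camera('wrist');s=read_camera('scene')
for z in(27,60,100,130,145):
  print(z,ray(w,313,165,z).round(),ray(s,339.5,294,z).round(),'blue',ray(s,326.5,315.5,z).round())
hs=cv2.cvtColor(w['frame'],cv2.COLOR_RGB2HSV)
m=((hs[:,:,2]>150)&(hs[:,:,1]<25)).astype('uint8')
print(w['frame'][60:330:15,250:380:13].sum(2)//3)
print(hs[60:330:15,250:380:13,1])"
```

```text
27 [ 409. -227.   27.] [ 468. -151.   27.] blue [ 402. -194.   27.]
60 [ 407. -226.   60.] [ 453. -174.   60.] blue [ 389. -216.   60.]
100 [ 404. -225.  100.] [ 434. -202.  100.] blue [ 372. -242.  100.]
130 [ 402. -225.  130.] [ 420. -222.  130.] blue [ 360. -261.  130.]
145 [ 401. -224.  145.] [ 413. -232.  145.] blue [ 354. -271.  145.]
[[ 98  99  97  97 100 106  71  73  72  73]
 [101  98 101 116 130 136 200 207 208 207]
 [132 131 131 132 132 133 208 208 209 210]
 [132 132 132 133 133 135 134 136 209 205]
 [132 133 133 135 134 135 135 136 209 186]
 [134 133 135 128 181 186 145 124 175 185]
 [136 137 136 148 119  88 152 122 172 186]
 [209 209 209 206 135  97 125 194 185 184]
 [210 208 211 210 186 185 191 186 185 168]
 [211 208 209 210 208 210 187 188 185 170]
 [211 210 212 211 210 210 185 188 184 170]
 [212 210 211 209 210 187 186 188 186 185]
 [211 210 210 210 188 185 185 187 187 185]
 [209 210 208 186 188 184 185 187 185 187]
 [185 187 186 187 188 185 185 186 185 186]
 [185 186 184 186 186 185 186 185 186 186]
 [184 186 183 185 183 186 184 185 187 189]
 [208 182 183 184 185 186 183 184 184 207]]
[[ 42  40  38  38  37  29   7   7   7   7]
 [ 37  38  35  19  28  23  29  25  26  25]
 [ 24  26  26  26  24  27  25  25  26  24]
 [ 26  26  26  26  27  27  27  27  25  26]
 [ 24  29  27  24  26  27  25  29  25  29]
 [ 25  26  27  28  32  31  31  25  29  29]
 [ 27  27  27  29 171 134  30  28  29  30]
 [ 26  23  27  27  34 137  29  28  29  28]
 [ 23  27  24  23  27  27  30  29  30  26]
 [ 23  26  26  26  25  23  27  28  27  30]
 [ 26  24  23  24  24  26  28  28  28  27]
 [ 22  26  24  25  26  26  27  28  26  27]
 [ 22  26  26  23  27  29  26  28  30  29]
 [ 27  24  25  32  28  29  27  27  29  28]
 [ 30  28  27  27  27  26  29  27  29  29]
 [ 29  30  28  27  29  27  29  27  27  30]
 [ 29  27  27  26  26  29  26  26  27  27]
 [ 26  28  28  29  29  29  28  30  26  26]]
```

The views agree on the glue bottle standing on its foot near (407,−226), with its orange collar at about 137 mm height. I'll move above it and measure again.

Request:
{"op": "drive_tool", "data": {
  "targets": [
    {"jaw":1,"travel":[0.03,-0.004,0.02],"twist":0},
    {"jaw":1,"travel":[0.049,-0.006,0.05],"twist":0},
    {"jaw":1,"travel":[0.049,-0.006,0.08],"twist":0},
    {"jaw":1,"travel":[0.049,-0.006,0.105],"twist":0},
    {"jaw":1,"travel":[0.049,-0.006,0.11],"twist":0},
    {"jaw":1,"travel":[0.049,-0.006,0.11],"twist":0}
  ]
}}

```text
t: 25.85
eef_pos: [405.5, -225.6, 198.9]
tcp_rot: [3.14, -0.003, 3.03]
ft_force: [-0.5, -0.3, 0.2]
opening: 1.001
grip_force: 0.0
```

```bash
python3 -c "
from h import *
st();find('scene',(280,230,130,160),135);find('top',(340,230,100,90),135);find('wrist',(100,0,440,330),140)
s=read_camera('scene')
for x in(400,405,410,415):print(x,[np.round(proj(s,np.array([x,-226,z])),1) for z in(136,77)])"
```

```text
t 25.85 [ 405.5 -225.6  198.9] [ 3.14e+00 -3.00e-03  3.03e+00] F [-0.5 -0.3  0.2] op 1.001 g 0.0
scene blue [322 312   7  10  32] [ 353.2 -266.7  135. ]
scene orange [331 287  11  16 107] [ 408.4 -228.6  135. ]
wrist orange [305 226  34  36 465] [ 396.5 -222.3  140. ]
wrist orange [303 247  13  16 109] [ 405.4 -232.3  140. ]
400 [array([333.2, 296.8]), array([332.7, 312.2])]
405 [array([335., 296.]), array([334.5, 311.4])]
410 [array([336.8, 295.1]), array([336.2, 310.6])]
415 [array([338.6, 294.3]), array([337.9, 309.7])]
```

```bash
python3 -c "
from h import *
for i in range(4):find('scene',(280,230,130,160),135)
find('wrist',(100,0,440,330),140);st()"
```

```text
scene blue [318 318   6   7  22] [ 338.6 -271.7  135. ]
scene orange [324 292  11  15 107] [ 386.3 -230.5  135. ]
scene blue [316 321   5   6  17] [ 330.6 -273.7  135. ]
scene orange [320 295  11  14 104] [ 373.7 -230.7  135. ]
scene blue [315 322   5   5  13] [ 327.9 -274.4  135. ]
scene orange [318 296  11  14 104] [ 368.1 -230.3  135. ]
scene blue [315 322   5   5  14] [ 328.1 -274.3  135. ]
scene orange [318 296  11  14 106] [ 368.9 -230.4  135. ]
wrist orange [296 192  36  37 881] [ 375.  -225.1  140. ]
t 26.30 [ 406.1 -225.8  200.5] [-3.141e+00  1.000e-03  3.030e+00] F [-0.1  0.2 -1.4] op 0.999 g 0.0
```

Request:
{"op": "drive_tool", "data": {
  "targets": [
    {"jaw":1,"travel":[0,0,0],"twist":0},
    {"jaw":1,"travel":[0,0,0],"twist":0},
    {"jaw":1,"travel":[0,0,0],"twist":0},
    {"jaw":1,"travel":[0,0,0],"twist":0},
    {"jaw":1,"travel":[0,0,0],"twist":0},
    {"jaw":1,"travel":[0,0,0],"twist":0},
    {"jaw":1,"travel":[0,0,0],"twist":0},
    {"jaw":1,"travel":[0,0,0],"twist":0}
  ]
}}

```text
t: 26.97
eef_pos: [405.9, -225.8, 200.0]
tcp_rot: [3.141, -0.0, 3.03]
ft_force: [0.4, -0.2, 0.3]
opening: 0.998
grip_force: 0.0
```

```bash
python3 -c "
from h import *
for i in range(3):find('scene',(250,230,160,180),135)
find('wrist',(100,0,440,330),140);st()"
```

```text
scene blue [316 321   5   6  17] [ 330.6 -273.7  135. ]
scene orange [320 295  11  14 102] [ 373.4 -230.8  135. ]
scene blue [316 320   6   7  18] [ 331.8 -273.8  135. ]
scene orange [320 295  11  14 103] [ 374.9 -231.   135. ]
scene blue [318 319   6   6  22] [ 337.5 -272.3  135. ]
scene orange [324 293  10  15 105] [ 383.9 -231.1  135. ]
wrist orange [299 211  35  35 688] [ 385.  -225.3  140. ]
t 27.17 [ 405.9 -225.8  200. ] [3.142 0.    3.03 ] F [ 0.5 -1.1 -0.1] op 1.002 g 0.0
```

Request:
{"op": "drive_tool", "data": {
  "targets": [
    {"jaw":1,"travel":[0,0,0],"twist":0},
    {"jaw":1,"travel":[0,0,0],"twist":0},
    {"jaw":1,"travel":[0,0,0],"twist":0},
    {"jaw":1,"travel":[0,0,0],"twist":0},
    {"jaw":1,"travel":[0,0,0],"twist":0},
    {"jaw":1,"travel":[0,0,0],"twist":0},
    {"jaw":1,"travel":[0,0,0],"twist":0},
    {"jaw":1,"travel":[0,0,0],"twist":0}
  ]
}}

```text
t: 27.83
eef_pos: [405.9, -225.8, 200.0]
tcp_rot: [3.142, 0.0, 3.03]
ft_force: [-0.5, -0.4, 0.4]
opening: 0.999
grip_force: 0.0
```

Request:
{"op": "drive_tool", "data": {
  "targets": [
    {"jaw":1,"travel":[0,0,0],"twist":0},
    {"jaw":1,"travel":[0,0,0],"twist":0},
    {"jaw":1,"travel":[0,0,0],"twist":0},
    {"jaw":1,"travel":[0,0,0],"twist":0},
    {"jaw":1,"travel":[0,0,0],"twist":0},
    {"jaw":1,"travel":[0,0,0],"twist":0},
    {"jaw":1,"travel":[0,0,0],"twist":0},
    {"jaw":1,"travel":[0,0,0],"twist":0}
  ]
}}

```text
t: 28.5
eef_pos: [405.9, -225.8, 200.0]
tcp_rot: [3.142, 0.0, 3.03]
ft_force: [0.2, -0.3, -0.5]
opening: 0.997
grip_force: 0.0
```

```bash
python3 -c "
from h import *
for i in range(4):find('scene',(250,230,160,180),135)
find('wrist',(100,0,440,330),140);st()"
```

```text
scene blue [317 319   6   7  20] [ 335.9 -272.7  135. ]
scene orange [323 293  11  15 107] [ 382.1 -231.5  135. ]
scene blue [317 319   6   7  20] [ 335.6 -273.2  135. ]
scene orange [323 294  11  14 107] [ 381.9 -231.5  135. ]
scene blue [317 320   6   6  20] [ 334.5 -274.1  135. ]
scene orange [322 294  11  15 106] [ 379.2 -231.4  135. ]
scene blue [317 318   6   8  20] [ 336.  -272.5  135. ]
scene orange [323 293  11  15 109] [ 382.3 -231.3  135. ]
wrist orange [296 198  37  37 875] [ 378.5 -225.2  140. ]
t 28.75 [ 405.9 -225.8  200. ] [3.141 0.    3.03 ] F [-0.2 -0.8  0.3] op 0.999 g 0.0
```

Request:
{"op": "drive_tool", "data": {
  "targets": [
    {"jaw":1,"travel":[0.026,-0.004,0],"twist":0},
    {"jaw":1,"travel":[0.026,-0.004,0.03],"twist":0},
    {"jaw":1,"travel":[0.026,-0.004,0.065],"twist":0},
    {"jaw":1,"travel":[0.026,-0.004,0.085],"twist":0},
    {"jaw":0.15,"travel":[0.026,-0.004,0.09],"twist":0},
    {"jaw":0.15,"travel":[0.026,-0.004,0.09],"twist":0},
    {"jaw":0.15,"travel":[0.026,-0.004,0.09],"twist":0},
    {"jaw":0.15,"travel":[0.026,-0.004,0.09],"twist":0}
  ]
}}

```text
t: 29.42
eef_pos: [380.2, -227.2, 111.1]
tcp_rot: [-3.141, 0.002, 3.03]
ft_force: [0.1, -0.2, -0.1]
opening: 0.774
grip_force: 0.0
```

Request:
{"op": "drive_tool", "data": {
  "targets": [
    {"jaw":0.15,"travel":[0,0,0],"twist":0},
    {"jaw":0.15,"travel":[0,0,0],"twist":0},
    {"jaw":0.15,"travel":[0,0,0],"twist":0},
    {"jaw":0.15,"travel":[0,0,0],"twist":0},
    {"jaw":0.15,"travel":[0,0,0],"twist":0},
    {"jaw":0.15,"travel":[0,0,0],"twist":0},
    {"jaw":0.15,"travel":[0,0,0],"twist":0},
    {"jaw":0.15,"travel":[0,0,0],"twist":0}
  ]
}}

```text
t: 30.08
eef_pos: [379.7, -227.0, 110.1]
tcp_rot: [-3.141, 0.0, 3.03]
ft_force: [0.0, -0.5, 3.4]
opening: 0.401
grip_force: 24.6
```

Request:
{"op": "drive_tool", "data": {
  "targets": [
    {"jaw":0.5,"travel":[0,0,0],"twist":0},
    {"jaw":0.5,"travel":[0,0,0],"twist":0},
    {"jaw":0.5,"travel":[0,0,-0.011],"twist":0},
    {"jaw":0.15,"travel":[0,0,-0.011],"twist":0},
    {"jaw":0.15,"travel":[0,0,-0.011],"twist":0},
    {"jaw":0.15,"travel":[0,0,-0.011],"twist":0},
    {"jaw":0.15,"travel":[0,0,-0.011],"twist":0},
    {"jaw":0.15,"travel":[0,0,-0.011],"twist":0}
  ]
}}

```text
t: 30.75
eef_pos: [379.4, -226.7, 120.6]
tcp_rot: [3.141, -0.001, 3.03]
ft_force: [-0.3, -1.3, -1.4]
opening: 0.259
grip_force: 29.6
```

```bash
python3 -c "
from h import *
find('scene',(250,230,160,180),135);st();e=state()['eef_pos'];print(tool(560-e[0],-140-e[1],170-e[2]))"
```

```text
scene blue [317 319   6   7  20] [ 335.6 -273.2  135. ]
scene orange [322 300   3   7  17] [ 370.9 -228.4  135. ]
t 30.80 [ 379.4 -226.7  120.6] [ 3.141e+00 -1.000e-03  3.030e+00] F [ 0.1 -1.  -1.5] op 0.260 g 29.6
[-0.1698  0.1063 -0.0494]
```

Request:
{"op": "drive_tool", "data": {
  "targets": [
    {"jaw":0.15,"travel":[0,0,-0.025],"twist":0},
    {"jaw":0.15,"travel":[-0.015,0.008,-0.05],"twist":-0.03},
    {"jaw":0.15,"travel":[-0.045,0.023,-0.05],"twist":-0.06},
    {"jaw":0.15,"travel":[-0.08,0.04,-0.05],"twist":-0.09},
    {"jaw":0.15,"travel":[-0.115,0.057,-0.05],"twist":-0.12},
    {"jaw":0.15,"travel":[-0.15,0.075,-0.05],"twist":-0.15},
    {"jaw":0.15,"travel":[-0.18,0.09,-0.05],"twist":-0.173},
    {"jaw":0.15,"travel":[-0.2,0.1,-0.05],"twist":-0.173}
  ]
}}

```text
t: 31.47
eef_pos: [591.9, -148.3, 170.3]
tcp_rot: [3.141, 0.0, -3.078]
ft_force: [-0.4, -0.2, -1.6]
opening: 0.257
grip_force: 29.6
```

```bash
python3 -c "
from h import *
st();e=state()['eef_pos'];print(tool(645-e[0],-130-e[1],0));gt(136,range(-10,41,10),77);print(glue('scene',330,200,130,120))"
```

```text
t 31.47 [ 591.9 -148.3  170.3] [ 3.141  0.    -3.078] F [-0.4 -0.2 -1.6] op 0.257 g 29.6
[-0.0541  0.0149  0.    ]
-10 [385. 264.] [384. 247.] ; 0 [379. 268.] [381. 248.] ; 10 [372. 272.] [378. 250.] ; 20 [365. 274.] [375. 251.] ; 30 [359. 275.] [372. 251.] ; 40 [353. 274.] [370. 251.] ; [(23, array([377.7, 255.1]))]
```

Request:
{"op": "drive_tool", "data": {
  "targets": [
    {"jaw":0.15,"travel":[-0.025,0.007,0.01],"twist":0},
    {"jaw":0.15,"travel":[-0.045,0.013,0.02],"twist":0},
    {"jaw":0.15,"travel":[-0.054,0.015,0.03],"twist":0},
    {"jaw":0.15,"travel":[-0.054,0.015,0.04],"twist":0},
    {"jaw":0.15,"travel":[-0.054,0.015,0.047],"twist":0},
    {"jaw":0.15,"travel":[-0.054,0.015,0.05],"twist":0},
    {"jaw":0.15,"travel":[-0.054,0.015,0.052],"twist":0},
    {"jaw":0.15,"travel":[-0.054,0.015,0.052],"twist":0}
  ]
}}

```text
t: 32.23
eef_pos: [642.5, -132.3, 121.0]
tcp_rot: [-3.141, 0.003, -3.081]
ft_force: [-1.0, 1.2, 12.2]
opening: 0.257
grip_force: 30.6
```

Request:
{"op": "drive_tool", "data": {
  "targets": [
    {"jaw":0.5,"travel":[0,0,-0.001],"twist":0},
    {"jaw":0.5,"travel":[0,0,-0.001],"twist":0},
    {"jaw":0.5,"travel":[0,0,-0.001],"twist":0},
    {"jaw":0.5,"travel":[0,0,-0.001],"twist":0},
    {"jaw":0.5,"travel":[0,0,-0.001],"twist":0},
    {"jaw":0.5,"travel":[0,0,-0.02],"twist":0},
    {"jaw":0.5,"travel":[0,0,-0.05],"twist":0},
    {"jaw":0,"travel":[0,0,-0.08],"twist":0}
  ]
}}

```text
t: 32.9
eef_pos: [641.9, -131.4, 199.0]
tcp_rot: [3.141, -0.002, -3.08]
ft_force: [0.8, -0.8, -0.7]
opening: 0.469
grip_force: 0.0
```

Request:
{"op": "drive_tool", "data": {
  "targets": [
    {"jaw":0,"travel":[0.03,0,0],"twist":0},
    {"jaw":0,"travel":[0.06,0,0],"twist":0},
    {"jaw":0,"travel":[0.065,0,0.02],"twist":0},
    {"jaw":0,"travel":[0.065,0,0.05],"twist":0},
    {"jaw":0,"travel":[0.065,0,0.08],"twist":0},
    {"jaw":0,"travel":[0.065,0,0.085],"twist":0},
    {"jaw":0,"travel":[0.065,0,0.085],"twist":0}
  ]
}}

```text
t: 33.48
eef_pos: [576.9, -135.3, 112.6]
tcp_rot: [3.14, -0.003, -3.08]
ft_force: [0.1, 0.0, 0.2]
opening: 0.019
grip_force: 0.0
```

```bash
python3 -c "
from h import *
st();find('scene',(370,180,100,130),140);find('top',(330,150,60,110),140);find('wrist',(100,0,440,330),140)
s=read_camera('scene')
print([np.round(proj(s,np.array([645,-131,z])),1) for z in(140,77)])"
```

```text
t 33.48 [ 576.9 -135.3  112.6] [ 3.14e+00 -3.00e-03 -3.08e+00] F [0.1 0.  0.2] op 0.019 g 0.0
scene blue [381 255   8   8  27] [ 574.5 -189.6  140. ]
scene orange [428 261   8  11  31] [ 656.9 -270.2  140. ]
scene orange [437 262   6  10  28] [ 677.6 -282.8  140. ]
[array([393.5, 234.9]), array([391.1, 251.6])]
```

Request:
{"op": "drive_tool", "data": {
  "targets": [
    {"jaw":0,"travel":[-0.02,0,0],"twist":0},
    {"jaw":0,"travel":[-0.03,0,0],"twist":0},
    {"jaw":0,"travel":[-0.038,0,0],"twist":0},
    {"jaw":0,"travel":[-0.046,0,0],"twist":0},
    {"jaw":0,"travel":[-0.054,0,0],"twist":0},
    {"jaw":0,"travel":[-0.062,0,0],"twist":0},
    {"jaw":0,"travel":[-0.07,0,0],"twist":0},
    {"jaw":0,"travel":[-0.075,0,0],"twist":0}
  ]
}}

```text
t: 34.35
eef_pos: [655.0, -131.2, 117.7]
tcp_rot: [-3.14, 0.007, -3.08]
ft_force: [-0.3, 0.5, 15.6]
opening: 0.008
grip_force: 7.2
```

Request:
{"op": "drive_tool", "data": {
  "targets": [
    {"jaw":0,"travel":[0,0,0],"twist":0},
    {"jaw":0,"travel":[0,0,0],"twist":0},
    {"jaw":0,"travel":[0.04,0,0],"twist":0},
    {"jaw":0,"travel":[0.08,0,0],"twist":0},
    {"jaw":0,"travel":[0.11,0,0.02],"twist":0},
    {"jaw":0,"travel":[0.13,0,0.04],"twist":0},
    {"jaw":0,"travel":[0.13,0,0.04],"twist":0}
  ]
}}

```text
t: 34.93
eef_pos: [518.3, -138.3, 72.4]
tcp_rot: [3.139, -0.005, -3.081]
ft_force: [-0.3, -0.7, -0.2]
opening: 0.006
grip_force: 0.2
```

```bash
python3 -c "
from h import *
st();find('scene',(370,180,60,130),120);find('top',(330,150,60,110),120);find('wrist',(100,0,440,330),120)
s=read_camera('scene')
for a in (0,20,29,38):
  t=np.radians(a);f=724-156*np.sin(t)-6.5*np.cos(t) if a else 640
  print(a,[np.round(proj(s,np.array([f+q*np.sin(t),-131,26.5*np.sin(t)+q*np.cos(t)])),1) for q in(138,77)])"
```

```text
t 34.93 [ 518.3 -138.3   72.4] [ 3.139 -0.005 -3.081] F [-0.3 -0.7 -0.2] op 0.006 g 0.2
scene orange [428 262   2   7  11] [ 670.4 -249.9  120. ]
0 [array([391.9, 236.1]), array([389.7, 252.3])]
20 [array([413.6, 226.5]), array([404.9, 244.4])]
29 [array([412.7, 228.2]), array([401.6, 246.1])]
38 [array([411.8, 230.7]), array([398.6, 248.3])]
```

```bash
python3 -c "
from h import *
find('scene',(330,190,120,150),100);find('top',(320,140,110,130),100);find('wrist',(0,0,640,480),100)
t=read_camera('top');s=read_camera('scene')
P=np.array([690,-131,120]);print(proj(t,P),proj(s,P),proj(read_camera('wrist'),P))
hs=cv2.cvtColor(s['frame'],cv2.COLOR_RGB2HSV)
print(hs[205:275:5,375:430:5].tolist())"
```

```text
scene orange [428 261  15  11  49] [ 690.7 -250.6  100. ]
scene orange [437 262   6   4  10] [ 715.2 -247.4  100. ]
top orange [397 184   6   8  25] [ 689.3 -267.1  100. ]
wrist orange [317 377   9  21 130] [ 561.9 -134.9  100. ]
(np.float64(356.98305020447003), np.float64(186.713055423958)) (np.float64(406.27625173317966), np.float64(234.3909126728183)) (np.float64(312.4370119021874), np.float64(622.2314166329423))
[[[0, 10, 25], [160, 18, 43], [11, 89, 46], [8, 11, 92], [0, 8, 90], [0, 8, 93], [15, 11, 94], [0, 8, 93], [8, 12, 86], [174, 14, 91], [0, 8, 90]], [[165, 20, 26], [140, 33, 23], [12, 92, 50], [0, 14, 90], [0, 14, 93], [5, 17, 92], [15, 11, 94], [10, 8, 91], [0, 11, 92], [170, 8, 91], [6, 14, 90]], [[150, 18, 43], [12, 89, 43], [18, 14, 92], [160, 9, 89], [6, 14, 90], [8, 11, 93], [173, 11, 90], [12, 14, 94], [0, 8, 92], [173, 11, 92], [0, 14, 91]], [[16, 87, 79], [18, 82, 128], [0, 14, 93], [8, 11, 94], [0, 11, 92], [0, 8, 91], [0, 11, 93], [170, 8, 93], [8, 11, 93], [8, 11, 91], [8, 11, 92]], [[120, 16, 16], [140, 31, 25], [8, 11, 92], [12, 14, 92], [18, 14, 94], [173, 
[... 786 characters left out ...]
[8, 11, 89], [0, 11, 90], [0, 11, 93], [12, 14, 92]], [[120, 27, 67], [111, 26, 68], [130, 17, 46], [113, 28, 37], [14, 30, 144], [13, 32, 145], [17, 28, 129], [6, 14, 91], [6, 14, 89], [8, 11, 91], [8, 11, 91]], [[150, 5, 54], [100, 33, 23], [150, 34, 15], [18, 26, 228], [11, 33, 146], [13, 31, 149], [11, 28, 146], [11, 30, 134], [0, 9, 89], [8, 11, 90], [0, 8, 92]], [[150, 45, 17], [120, 21, 12], [15, 42, 84], [17, 31, 213], [15, 29, 125], [13, 29, 107], [12, 27, 143], [13, 29, 143], [11, 29, 147], [168, 14, 92], [0, 11, 90]], [[14, 57, 49], [17, 36, 126], [19, 32, 134], [17, 35, 151], [12, 29, 193], [14, 31, 106], [13, 29, 122], [15, 28, 146], [13, 35, 140], [12, 34, 135], [174, 14, 93]]]
```

```bash
python3 -c "
from h import *
w=read_camera('wrist')
for z in(20,27,60):print(z,ray(w,321,387,z).round(),ray(w,321,377,z).round())
find('wrist',(0,0,640,480),27)
hs=cv2.cvtColor(w['frame'],cv2.COLOR_RGB2HSV)
for v in range(0,480,24):print(v,[tuple(int(a) for a in hs[v,u]) for u in range(200,460,26)])
for n in('scene','top'):
  c=read_camera(n);h=cv2.cvtColor(c['frame'],cv2.COLOR_RGB2HSV)
  m=((h[:,:,2]>190)&(h[:,:,1]<22)).astype('uint8');k,l,s,ce=cv2.connectedComponentsWithStats(m)
  print(n,[(s[i,:5].tolist(),ray(c,*ce[i],27)[:2].round().tolist()) for i in range(1,k) if 60<s[i,4]<1500])"
```

```text
20 [ 624. -131.   20.] [ 616. -131.   20.]
27 [ 619. -131.   27.] [ 610. -131.   27.]
60 [ 593. -133.   60.] [ 586. -133.   60.]
wrist orange [316 377  10  21 142] [ 617.5 -131.3   27. ]
0 [(21, 27, 150), (19, 28, 148), (20, 26, 148), (20, 26, 148), (22, 26, 147), (21, 28, 148), (21, 28, 148), (19, 29, 149), (22, 25, 151), (20, 20, 228)]
24 [(21, 28, 148), (18, 26, 149), (21, 28, 148), (19, 29, 147), (19, 28, 148), (21, 29, 147), (20, 26, 148), (21, 27, 150), (23, 23, 220), (21, 19, 228)]
48 [(15, 27, 150), (21, 27, 149), (17, 28, 148), (23, 23, 146), (20, 26, 147), (20, 26, 148), (21, 29, 149), (21, 29, 151), (21, 18, 228), (21, 18, 228)]
72 [(18, 25, 150), (19, 28, 148), (18, 26, 147), (19, 29, 147), (22, 26, 147), (20, 26, 148), (19, 29, 148), (18, 25, 153), (19, 19, 228), (19, 18, 229)]
96 [(19, 27, 151), (22, 26, 148), (15, 28, 147), (16, 26, 147), (22, 26, 147), (19, 27, 149), (21, 28, 147), (17, 27, 152), (21, 18, 227), (21, 18, 228)]
120 [(20, 25, 150), (20, 26, 148), (16, 26, 148), (18, 26, 148), (19, 28, 147), (22, 31, 148), (18, 26, 148), (24, 22, 218), (21, 18, 228), (21,
[... 2525 characters left out ...]
[861.0, -243.0]), ([267, 251, 31, 14, 178], [399.0, 45.0]), ([270, 259, 28, 11, 100], [390.0, 21.0]), ([256, 258, 53, 23, 178], [369.0, -1.0]), ([264, 266, 63, 44, 1014], [377.0, -84.0]), ([527, 443, 55, 37, 1010], [611.0, -761.0]), ([385, 450, 17, 11, 126], [334.0, -572.0])]
top [([186, 167, 13, 8, 76], [784.0, 404.0]), ([303, 190, 20, 18, 275], [681.0, 6.0]), ([328, 205, 20, 16, 225], [633.0, -72.0]), ([0, 252, 22, 72, 361], [381.0, 988.0]), ([184, 291, 17, 15, 192], [365.0, 396.0]), ([22, 312, 50, 11, 336], [318.0, 857.0]), ([0, 325, 29, 24, 667], [258.0, 960.0]), ([0, 352, 28, 7, 140], [201.0, 956.0]), ([332, 369, 41, 92, 899], [16.0, -131.0]), ([270, 439, 33, 25, 526], [-111.0, 115.0])]
```

Request:
{"op": "drive_tool", "data": {
  "targets": [
    {"jaw":1,"travel":[0.02,0,-0.04],"twist":0},
    {"jaw":1,"travel":[0.04,0,-0.08],"twist":0},
    {"jaw":1,"travel":[0.06,0,-0.12],"twist":0},
    {"jaw":1,"travel":[0.06,0,-0.16],"twist":0},
    {"jaw":1,"travel":[0.06,0,-0.2],"twist":0},
    {"jaw":1,"travel":[0.06,0,-0.24],"twist":0},
    {"jaw":1,"travel":[0.06,0,-0.25],"twist":0}
  ]
}}

```text
t: 36.22
eef_pos: [463.7, -143.0, 330.0]
tcp_rot: [-3.138, 0.007, -3.08]
ft_force: [0.2, 0.8, -1.3]
opening: 0.437
grip_force: 0.0
```

```bash
python3 -c "
from h import *
st()
find('scene',(330,190,120,150),27);find('top',(320,140,110,150),27);find('wrist',(0,0,640,330),27)
w=read_camera('wrist');print([np.round(proj(w,np.array([x,-131,27]))) for x in(500,600,700)])
for n in('scene','top'):
  c=read_camera(n);print(n,[np.round(proj(c,np.array([x,-131,27]))) for x in(550,600,650,700)])"
```

```text
t 36.22 [ 463.7 -143.   330. ] [-3.138  0.007 -3.08 ] F [ 0.2  0.8 -1.3] op 0.437 g 0.0
scene orange [357 223  22   8  67] [677.7  23.4  27. ]
scene orange [428 261  15  11  47] [ 744.3 -205.3   27. ]
scene orange [439 262   4   4   8] [ 770.5 -202.6   27. ]
scene orange [338 287  14  12  92] [ 484.8 -155.8   27. ]
top orange [420 140   4   7  15] [ 859.9 -360.2   27. ]
top orange [397 184   6   8  25] [ 709.9 -282.    27. ]
wrist blue [  0  30  15  30 257] [ 306.1 -526.5   27. ]
wrist blue [  0  63  17  34 302] [ 343.2 -531.2   27. ]
wrist orange [304 192   8  19 117] [ 471.5 -159.7   27. ]
wrist orange [299 212  19  10 166] [ 490.6 -157.2   27. ]
[array([326., 226.]), array([322., 294.]), array([318., 355.])]
scene [array([361., 277.]), array([376., 270.]), array([391., 263.]), array([405., 257.])]
top [array([356., 237.]), array([355., 222.]), array([355., 206.]), array([354., 192.])]
```

Request:
{"op": "drive_tool", "data": {
  "targets": [
    {"jaw":1,"travel":[-0.015,-0.008,0.03],"twist":-0.07},
    {"jaw":1,"travel":[-0.03,-0.016,0.07],"twist":-0.07},
    {"jaw":1,"travel":[-0.03,-0.016,0.11],"twist":-0.07},
    {"jaw":1,"travel":[-0.03,-0.016,0.15],"twist":-0.07},
    {"jaw":1,"travel":[-0.03,-0.016,0.19],"twist":-0.07},
    {"jaw":1,"travel":[-0.03,-0.016,0.21],"twist":-0.07},
    {"jaw":1,"travel":[-0.03,-0.016,0.214],"twist":-0.07}
  ]
}}

```text
t: 37.1
eef_pos: [491.4, -155.6, 105.2]
tcp_rot: [3.137, -0.007, -3.01]
ft_force: [-0.7, 0.6, 0.0]
opening: 0.999
grip_force: 0.0
```

```bash
cat > m.py <<'E'
from h import *
st();c=read_camera('wrist');hs=cv2.cvtColor(c['frame'],cv2.COLOR_RGB2HSV)
m=cv2.inRange(hs,(3,120,70),(18,255,255));m[:60]=0;m[330:]=0;m[:,:180]=0;m[:,460:]=0
ys,xs=np.nonzero(m)
P=np.array([ray(c,u,v,27)[:2] for u,v in zip(xs,ys)])
vx,vy,x0,y0=cv2.fitLine(P.astype('float32'),cv2.DIST_L2,0,.01,.01).ravel();print('n',len(P),'dir',np.degrees(np.arctan2(vy,vx)),'x',P[:,0].min().round(),P[:,0].max().round(),'mean',P.mean(0).round(1))
for a in np.arange(P[:,0].min(),P[:,0].max(),4):
    q=P[(P[:,0]>=a)&(P[:,0]<a+4)]
    if len(q):print(int(a),q[:,1].min().round(),q[:,1].max().round(),end=' | ')
find('scene',(300,190,150,150),27)
E
python3 m.py
```

```text
t 37.10 [ 491.4 -155.6  105.2] [ 3.137 -0.007 -3.01 ] F [-0.7  0.6  0. ] op 0.999 g 0.0
n 1158 dir 8.394451 x 457.0 498.0 mean [ 482.4 -156.5]
456 -163.0 -157.0 | 460 -163.0 -155.0 | 464 -163.0 -154.0 | 468 -163.0 -153.0 | 472 -163.0 -152.0 | 476 -163.0 -148.0 | 480 -167.0 -143.0 | 484 -169.0 -143.0 | 488 -169.0 -142.0 | 492 -168.0 -143.0 | 496 -166.0 -151.0 | scene orange [428 261  16  11  60] [ 748.6 -204.8   27. ]
scene orange [338 287  15  12  94] [ 484.6 -158.    27. ]
```

Request:
{"op": "drive_tool", "data": {
  "targets": [
    {"jaw":0.55,"travel":[0.005,0,0.01],"twist":0},
    {"jaw":0.55,"travel":[0.005,0,0.035],"twist":0},
    {"jaw":0.55,"travel":[0.005,0,0.06],"twist":0},
    {"jaw":0.55,"travel":[0.005,0,0.08],"twist":0},
    {"jaw":0.55,"travel":[0.005,0,0.096],"twist":0},
    {"jaw":0.15,"travel":[0.005,0,0.096],"twist":0},
    {"jaw":0.15,"travel":[0.005,0,0.096],"twist":0},
    {"jaw":0.15,"travel":[0.005,0,0.096],"twist":0}
  ]
}}

```text
t: 37.87
eef_pos: [489.6, -157.6, 15.6]
tcp_rot: [-3.14, 0.002, -3.01]
ft_force: [1.0, -0.2, 0.5]
opening: 0.496
grip_force: 0.0
```

Request:
{"op": "drive_tool", "data": {
  "targets": [
    {"jaw":0.15,"travel":[0,0,0],"twist":0},
    {"jaw":0.15,"travel":[0,0,0],"twist":0},
    {"jaw":0.15,"travel":[0,0,0],"twist":0},
    {"jaw":0.15,"travel":[0,0,-0.03],"twist":0},
    {"jaw":0.15,"travel":[0,0,-0.07],"twist":0},
    {"jaw":0.15,"travel":[0,0,-0.11],"twist":0},
    {"jaw":0.15,"travel":[0,0,-0.13],"twist":0},
    {"jaw":0.15,"travel":[0,0,-0.13],"twist":0}
  ]
}}

```text
t: 38.53
eef_pos: [490.4, -158.0, 148.5]
tcp_rot: [-3.138, 0.006, -3.01]
ft_force: [0.3, -0.1, -1.8]
opening: 0.26
grip_force: 31.9
```

Request:
{"op": "drive_tool", "data": {
  "targets": [
    {"jaw":0.15,"travel":[0,0,0.015],"twist":0},
    {"jaw":0.15,"travel":[0,0,0.025],"twist":0},
    {"jaw":0.15,"travel":[0,0,0.025],"twist":0},
    {"jaw":0.271,"travel":[0,0,0.025],"twist":0},
    {"jaw":0.271,"travel":[0,0,0.025],"twist":0},
    {"jaw":0.272,"travel":[0,0,0.025],"twist":0},
    {"jaw":0.274,"travel":[0,0,0.025],"twist":0},
    {"jaw":0.276,"travel":[0,0,0.025],"twist":0}
  ]
}}

```text
t: 39.2
eef_pos: [489.0, -157.4, 119.3]
tcp_rot: [-3.141, 0.001, -3.01]
ft_force: [-0.2, -0.3, -0.6]
opening: 0.273
grip_force: 0.0
```

Request:
{"op": "drive_tool", "data": {
  "targets": [
    {"jaw":0.28,"travel":[0,0,0],"twist":0},
    {"jaw":0.29,"travel":[0,0,0],"twist":0},
    {"jaw":0.3,"travel":[0,0,0],"twist":0},
    {"jaw":0.3,"travel":[0,0,0],"twist":0},
    {"jaw":0.3,"travel":[0,0,0],"twist":0},
    {"jaw":0.3,"travel":[0,0,0],"twist":0},
    {"jaw":0.3,"travel":[0,0,0],"twist":0},
    {"jaw":0.3,"travel":[0,0,0],"twist":0}
  ]
}}

```text
t: 39.87
eef_pos: [488.8, -157.3, 119.0]
tcp_rot: [3.142, 0.0, -3.01]
ft_force: [-0.2, 0.3, -1.7]
opening: 0.3
grip_force: 0.0
```

```bash
python3 -c "
from h import *
st()
for i in range(3):find('scene',(300,190,110,150),137)
s=read_camera('scene')
for x in(480,490,500):print(x,[np.round(proj(s,np.array([x,-158,z])),1) for z in(137,77)])
find('wrist',(150,60,350,270),137)"
```

```text
t 39.87 [ 488.8 -157.3  119. ] [ 3.142  0.    -3.01 ] F [-0.2  0.3 -1.7] op 0.300 g 0.0
scene orange [374 225   5   6  16] [623.2 -82.5 137. ]
scene orange [346 261   5  10  35] [ 483.9 -159.8  137. ]
scene orange [374 225   5   6  16] [622.1 -82.4 137. ]
scene orange [346 261   5  10  34] [ 483.6 -160.   137. ]
scene orange [374 225   5   6  17] [622.9 -82.4 137. ]
scene orange [346 261   5  10  35] [ 483.9 -159.8  137. ]
480 [array([346.2, 265.6]), array([345.3, 281.4])]
490 [array([349.6, 264.1]), array([348.6, 279.9])]
500 [array([353. , 262.6]), array([351.9, 278.5])]
wrist orange [ 298  279   51   51 2086] [ 487.9 -154.5  137. ]
```

The glue now stands at rest inside the jaws, with its orange collar at about (486,−158). I'll grip it and carry it in front of the board.

Request:
{"op": "drive_tool", "data": {
  "targets": [
    {"jaw":0.3,"travel":[0,0,-0.003],"twist":0},
    {"jaw":0.15,"travel":[0,0,-0.003],"twist":0},
    {"jaw":0.15,"travel":[0,0,-0.003],"twist":0},
    {"jaw":0.15,"travel":[0,0,-0.003],"twist":0},
    {"jaw":0.15,"travel":[0,0,-0.015],"twist":0},
    {"jaw":0.15,"travel":[0,0,-0.035],"twist":0},
    {"jaw":0.15,"travel":[-0.01,0,-0.045],"twist":0.02},
    {"jaw":0.15,"travel":[-0.03,0,-0.045],"twist":0.07}
  ]
}}

```text
t: 40.78
eef_pos: [518.3, -153.7, 166.1]
tcp_rot: [-3.141, 0.002, -3.082]
ft_force: [0.2, -1.4, -1.1]
opening: 0.231
grip_force: 28.6
```

```bash
python3 -c "
from h import *
st();e=state()['eef_pos'];print(tool(671-e[0],-130-e[1],0));find('scene',(300,190,110,150),180)"
```

```text
t 40.78 [ 518.3 -153.7  166.1] [-3.141e+00  2.000e-03 -3.082e+00] F [ 0.2 -1.4 -1.1] op 0.231 g 28.6
[-0.1538  0.0145  0.    ]
scene blue [358 267   4   4   8] [ 479.1 -213.4  180. ]
scene orange [356 243   4  10  19] [ 512.4 -155.1  180. ]
```

Request:
{"op": "drive_tool", "data": {
  "targets": [
    {"jaw":0.15,"travel":[-0.025,0.002,0],"twist":0},
    {"jaw":0.15,"travel":[-0.055,0.005,0],"twist":0},
    {"jaw":0.15,"travel":[-0.085,0.008,0],"twist":0},
    {"jaw":0.15,"travel":[-0.115,0.011,0],"twist":0},
    {"jaw":0.15,"travel":[-0.14,0.0145,0.01],"twist":0},
    {"jaw":0.15,"travel":[-0.155,0.0145,0.02],"twist":0},
    {"jaw":0.15,"travel":[-0.158,0.0145,0.03],"twist":0},
    {"jaw":0.15,"travel":[-0.158,0.0145,0.036],"twist":0}
  ]
}}

```text
t: 41.5
eef_pos: [676.0, -129.0, 127.4]
tcp_rot: [3.141, 0.001, -3.08]
ft_force: [0.4, 3.4, 40.4]
opening: 0.229
grip_force: 34.6
```

Request:
{"op": "drive_tool", "data": {
  "targets": [
    {"jaw":0.15,"travel":[0,0,0.004],"twist":0},
    {"jaw":0.15,"travel":[0,0,0.008],"twist":0},
    {"jaw":0.15,"travel":[0,0,0.01],"twist":0},
    {"jaw":0.15,"travel":[0,0,0.01],"twist":0}
  ]
}}

```text
t: 41.83
eef_pos: [679.7, -130.5, 126.7]
tcp_rot: [-3.136, 0.017, -3.081]
ft_force: [0.8, 3.3, 48.6]
opening: 0.229
grip_force: 36.3
```

Request:
{"op": "drive_tool", "data": {
  "targets": [
    {"jaw":0.15,"travel":[0,0,-0.009],"twist":0},
    {"jaw":0.15,"travel":[0,0,-0.009],"twist":0},
    {"jaw":0.4,"travel":[0,0,-0.009],"twist":0},
    {"jaw":0.4,"travel":[0,0,-0.009],"twist":0},
    {"jaw":0.4,"travel":[0,0,-0.009],"twist":0},
    {"jaw":0.4,"travel":[0,0,-0.009],"twist":0},
    {"jaw":0.4,"travel":[0,0,-0.03],"twist":0},
    {"jaw":0.4,"travel":[0,0,-0.06],"twist":0}
  ]
}}

```text
t: 42.5
eef_pos: [674.0, -129.0, 175.0]
tcp_rot: [3.139, -0.006, -3.08]
ft_force: [-0.6, -0.1, 0.2]
opening: 0.394
grip_force: 0.0
```

Request:
{"op": "drive_tool", "data": {
  "targets": [
    {"jaw":0,"travel":[0.03,0,-0.04],"twist":0},
    {"jaw":0,"travel":[0.07,0,-0.05],"twist":0},
    {"jaw":0,"travel":[0.11,0,-0.06],"twist":0},
    {"jaw":0,"travel":[0.14,0,-0.06],"twist":0},
    {"jaw":0,"travel":[0.14,0,-0.06],"twist":0}
  ]
}}

```text
t: 42.92
eef_pos: [530.6, -137.5, 238.7]
tcp_rot: [3.141, -0.002, -3.081]
ft_force: [0.9, 0.2, -0.5]
opening: 0.106
grip_force: 0.0
```

```bash
python3 -c "
from h import *
st()
for i in range(2):find('scene',(370,190,58,100),137)
find('top',(335,150,45,100),137);find('wrist',(150,0,350,330),137)
s=read_camera('scene')
for x in(660,670,680):print(x,[np.round(proj(s,np.array([x,-130,z])),1) for z in(137,77)])"
```

```text
t 42.92 [ 530.6 -137.5  238.7] [ 3.141e+00 -2.000e-03 -3.081e+00] F [ 0.9  0.2 -0.5] op 0.106 g 0.0
scene blue [393 244   8   8  28] [ 625.4 -173.2  137. ]
scene orange [400 221  10  14  87] [ 686.7 -123.5  137. ]
scene orange [370 225   9   6  29] [617.8 -80.5 137. ]
scene blue [393 244   8   8  27] [ 625.5 -173.7  137. ]
scene orange [400 221  10  14  87] [ 686.7 -123.6  137. ]
scene orange [370 225   9   6  29] [617.7 -80.3 137. ]
top orange [350 182   6   8  23] [ 689.8 -115.1  137. ]
660 [array([397.7, 233.5]), array([395.4, 249.4])]
670 [array([400.8, 232.2]), array([398.3, 248.1])]
680 [array([403.8, 230.9]), array([401.3, 246.7])]
```

Request:
{"op": "drive_tool", "data": {
  "targets": [
    {"jaw":0.5,"travel":[-0.04,0.002,0],"twist":0},
    {"jaw":0.5,"travel":[-0.08,0.004,0],"twist":0},
    {"jaw":0.5,"travel":[-0.12,0.006,0],"twist":0},
    {"jaw":0.5,"travel":[-0.148,0.0075,0.01],"twist":0},
    {"jaw":0.5,"travel":[-0.148,0.0075,0.04],"twist":0},
    {"jaw":0.5,"travel":[-0.148,0.0075,0.08],"twist":0},
    {"jaw":0.5,"travel":[-0.148,0.0075,0.105],"twist":0},
    {"jaw":0.5,"travel":[-0.148,0.0075,0.113],"twist":0}
  ]
}}

```text
t: 43.83
eef_pos: [682.0, -120.5, 119.9]
tcp_rot: [3.139, -0.006, -3.08]
ft_force: [-0.1, -0.6, -0.6]
opening: 0.481
grip_force: 0.0
```

Request:
{"op": "drive_tool", "data": {
  "targets": [
    {"jaw":0.15,"travel":[0,0,0],"twist":0},
    {"jaw":0.15,"travel":[0,0,0],"twist":0},
    {"jaw":0.15,"travel":[0,0,0],"twist":0},
    {"jaw":0.15,"travel":[0,0,0],"twist":0},
    {"jaw":0.15,"travel":[0,0,0],"twist":0},
    {"jaw":0.15,"travel":[0,0,0],"twist":0}
  ]
}}

```text
t: 44.33
eef_pos: [683.5, -121.3, 126.5]
tcp_rot: [-3.141, 0.002, -3.08]
ft_force: [-0.0, 0.9, 6.1]
opening: 0.231
grip_force: 27.5
```

Request:
{"op": "drive_tool", "data": {
  "targets": [
    {"jaw":0.15,"travel":[0,0,-0.004],"twist":0},
    {"jaw":0.15,"travel":[0.004,0,-0.006],"twist":0},
    {"jaw":0.15,"travel":[0.009,0,-0.006],"twist":0},
    {"jaw":0.15,"travel":[0.014,0,-0.006],"twist":0},
    {"jaw":0.15,"travel":[0.018,0,-0.006],"twist":0},
    {"jaw":0.15,"travel":[0.018,0,-0.004],"twist":0},
    {"jaw":0.15,"travel":[0.018,0,0],"twist":0},
    {"jaw":0.15,"travel":[0.018,0,0],"twist":0}
  ]
}}

```text
t: 45.0
eef_pos: [667.3, -123.0, 128.9]
tcp_rot: [-3.139, 0.008, -3.081]
ft_force: [-1.3, -0.1, 24.0]
opening: 0.217
grip_force: 31.9
```

Request:
{"op": "drive_tool", "data": {
  "targets": [
    {"jaw":0.4,"travel":[0,0,0],"twist":0},
    {"jaw":0.4,"travel":[0,0,0],"twist":0},
    {"jaw":0.4,"travel":[0,0,0],"twist":0},
    {"jaw":0.4,"travel":[0,0,-0.01],"twist":0},
    {"jaw":0.4,"travel":[0,0,-0.035],"twist":0},
    {"jaw":0.4,"travel":[0,0,-0.07],"twist":0},
    {"jaw":0,"travel":[0.03,0,-0.08],"twist":0},
    {"jaw":0,"travel":[0.07,0,-0.08],"twist":0}
  ]
}}

```text
t: 45.67
eef_pos: [596.8, -126.9, 207.8]
tcp_rot: [-3.14, 0.005, -3.079]
ft_force: [0.5, -0.9, -0.4]
opening: 0.314
grip_force: 0.0
```

Request:
{"op": "drive_tool", "data": {
  "targets": [
    {"jaw":0,"travel":[0.03,0,0],"twist":0},
    {"jaw":0,"travel":[0.05,0,0],"twist":0},
    {"jaw":0,"travel":[0.05,0,0],"twist":0},
    {"jaw":0,"travel":[0.05,0,0],"twist":0}
  ]
}}

```text
t: 46.0
eef_pos: [545.1, -130.0, 206.0]
tcp_rot: [-3.141, 0.001, -3.081]
ft_force: [0.8, -0.8, 0.4]
opening: 0.038
grip_force: 0.0
```

```bash
python3 -c "
from h import *
st()
for i in range(2):find('scene',(370,190,58,100),137)
find('top',(335,150,45,100),137);e=state()['eef_pos'];print(tool(590-e[0],-124-e[1],95-e[2]))"
```

```text
t 46.00 [ 545.1 -130.   206. ] [-3.141e+00  1.000e-03 -3.081e+00] F [ 0.8 -0.8  0.4] op 0.038 g 0.0
scene blue [383 245   7   7  25] [ 601.3 -160.4  137. ]
scene orange [389 221  10  14  89] [ 661.7 -109.4  137. ]
scene orange [370 227   5   4  15] [611.8 -79.4 137. ]
scene blue [383 245   7   7  25] [ 601.3 -160.4  137. ]
scene orange [389 221  10  14  90] [ 661.5 -109.6  137. ]
scene orange [370 227   6   4  18] [613.2 -79.5 137. ]
[-0.0441  0.0031  0.11  ]
```

Request:
{"op": "drive_tool", "data": {
  "targets": [
    {"jaw":0,"travel":[-0.015,0.017,0.03],"twist":0},
    {"jaw":0,"travel":[-0.03,0.017,0.065],"twist":0},
    {"jaw":0,"travel":[-0.04,0.017,0.095],"twist":0},
    {"jaw":0,"travel":[-0.056,0.017,0.108],"twist":0},
    {"jaw":0,"travel":[-0.07,0.017,0.11],"twist":0},
    {"jaw":0,"travel":[-0.077,0.017,0.11],"twist":0},
    {"jaw":0,"travel":[-0.084,0.017,0.11],"twist":0},
    {"jaw":0,"travel":[-0.09,0.017,0.11],"twist":0}
  ]
}}

```text
t: 46.82
eef_pos: [634.7, -107.1, 95.2]
tcp_rot: [-3.142, 0.0, -3.08]
ft_force: [-0.5, 0.5, -0.5]
opening: 0.001
grip_force: 0.1
```

```bash
python3 -c "
from h import *
st();find('scene',(370,190,58,100),137);find('top',(335,150,45,100),137)"
```

```text
t 46.82 [ 634.7 -107.1   95.2] [-3.142  0.    -3.08 ] F [-0.5  0.5 -0.5] op 0.001 g 0.1
scene blue [384 244   8   7  26] [ 607.6 -158.1  137. ]
scene orange [370 226   9   5  29] [617.9 -80.9 137. ]
scene orange [392 227   3   4   8] [ 660.7 -107.9  137. ]
```

Request:
{"op": "drive_tool", "data": {
  "targets": [
    {"jaw":0,"travel":[-0.004,0,0],"twist":0},
    {"jaw":0,"travel":[-0.008,0,0],"twist":0},
    {"jaw":0,"travel":[-0.012,0,0],"twist":0},
    {"jaw":0,"travel":[-0.015,0,0],"twist":0},
    {"jaw":0,"travel":[-0.018,0,0],"twist":0},
    {"jaw":0,"travel":[-0.02,0,0],"twist":0},
    {"jaw":0,"travel":[-0.02,0,0],"twist":0},
    {"jaw":0,"travel":[-0.02,0,0],"twist":0}
  ]
}}

```text
t: 47.58
eef_pos: [653.8, -106.0, 95.0]
tcp_rot: [3.141, -0.0, -3.08]
ft_force: [-1.1, -0.2, 1.0]
opening: 0.005
grip_force: 0.7
```

```bash
python3 -c "
from h import *
st();find('scene',(370,190,68,100),137);find('top',(335,150,45,100),137)
s=read_camera('scene')
for f,a in((661,0),(680,0),(661,12),(663,20)):
  t=np.radians(a);print(f,a,[np.round(proj(s,np.array([f+q*np.sin(t),-107,26.5*np.sin(t)+q*np.cos(t)])),1) for q in(138,77)])"
```

```text
t 47.58 [ 653.8 -106.    95. ] [ 3.141 -0.    -3.08 ] F [-1.1 -0.2  1. ] op 0.005 g 0.7
scene blue [388 240   8   7  31] [ 626.3 -151.5  137. ]
scene orange [370 225   9   6  32] [618.5 -80.6 137. ]
scene orange [428 261   8  11  33] [ 659.4 -268.4  137. ]
661 0 [array([392.9, 228. ]), array([390.7, 244.1])]
680 0 [array([398.7, 225.5]), array([396.3, 241.7])]
661 12 [array([401.7, 223.6]), array([395.5, 241.1])]
663 20 [array([407.7, 221.5]), array([399.2, 239.3])]
```

Request:
{"op": "drive_tool", "data": {
  "targets": [
    {"jaw":0,"travel":[-0.002,0,0],"twist":0},
    {"jaw":0,"travel":[-0.004,0,0],"twist":0},
    {"jaw":0,"travel":[-0.006,0,0],"twist":0},
    {"jaw":0,"travel":[-0.006,0,0],"twist":0}
  ]
}}

```text
t: 48.07
eef_pos: [655.6, -105.6, 94.5]
tcp_rot: [3.14, -0.011, -3.08]
ft_force: [-23.6, -2.8, 12.1]
opening: 0.005
grip_force: 12.9
```

```bash
python3 -c "
from h import *
st();find('scene',(375,190,53,100),137);c=read_camera('scene');hs=cv2.cvtColor(c['frame'],cv2.COLOR_RGB2HSV)
m=cv2.inRange(hs,(3,110,60),(20,255,255))[195:260,375:428];ys,xs=np.nonzero(m);print(len(xs),(xs.min()+375,xs.max()+375,ys.min()+195,ys.max()+195) if len(xs) else 0)"
```

```text
t 48.07 [ 655.6 -105.6   94.5] [ 3.14  -0.011 -3.08 ] F [-23.6  -2.8  12.1] op 0.005 g 12.9
scene blue [388 240   8   7  29] [ 626.8 -151.   137. ]
scene orange [375 225   4   6  14] [624.1 -82.9 137. ]
scene orange [398 224   3   4   8] [ 681.9 -107.3  137. ]
63 (np.int64(375), np.int64(401), np.int64(220), np.int64(249))
```

Request:
{"op": "drive_tool", "data": {
  "targets": [
    {"jaw":0,"travel":[0.005,0,0],"twist":0},
    {"jaw":0,"travel":[0.009,0,0],"twist":0},
    {"jaw":0,"travel":[0.014,0,0],"twist":0},
    {"jaw":0,"travel":[0.019,0,0],"twist":0},
    {"jaw":0,"travel":[0.024,0,0],"twist":0},
    {"jaw":0,"travel":[0.03,0,0],"twist":0},
    {"jaw":0,"travel":[0.045,0,0],"twist":0},
    {"jaw":0,"travel":[0.08,0,0],"twist":0}
  ]
}}

```text
t: 48.83
eef_pos: [581.5, -110.6, 94.9]
tcp_rot: [-3.141, 0.003, -3.08]
ft_force: [-0.3, 0.3, -1.7]
opening: 0.003
grip_force: 0.0
```

Request:
{"op": "drive_tool", "data": {
  "targets": [
    {"jaw":0,"travel":[0.03,0,0.02],"twist":0},
    {"jaw":0,"travel":[0.05,0,0.045],"twist":0},
    {"jaw":0,"travel":[0.05,0,0.045],"twist":0}
  ]
}}

```text
t: 49.08
eef_pos: [524.9, -112.8, 47.2]
tcp_rot: [3.139, -0.006, -3.081]
ft_force: [0.4, 0.6, -0.6]
opening: 0.006
grip_force: 0.0
```

```bash
python3 -c "
from h import *
st()
for i in range(2):find('scene',(375,190,53,100),137)
find('top',(335,150,45,100),137)"
```

```text
t 49.08 [ 524.9 -112.8   47.2] [ 3.139 -0.006 -3.081] F [ 0.4  0.6 -0.6] op 0.006 g 0.0
scene blue [383 245   7   7  24] [ 601.8 -160.   137. ]
scene orange [389 220  11  14  86] [ 664.  -107.6  137. ]
scene orange [377 225   2   5   8] [628.2 -82.1 137. ]
scene blue [383 245   7   7  26] [ 601.2 -159.8  137. ]
scene orange [389 221  10  14  90] [ 662.7 -108.   137. ]
top orange [346 190   7   8  44] [ 664.  -105.1  137. ]
```

Request:
{"op": "drive_tool", "data": {
  "targets": [
    {"jaw":0.3,"travel":[0.02,0,-0.04],"twist":0},
    {"jaw":0.3,"travel":[0.02,0,-0.08],"twist":0},
    {"jaw":0.3,"travel":[0.02,0,-0.12],"twist":0},
    {"jaw":0.3,"travel":[0.02,0,-0.15],"twist":0},
    {"jaw":0.3,"travel":[0.02,0,-0.15],"twist":0},
    {"jaw":0.3,"travel":[0.02,0,-0.15],"twist":0},
    {"jaw":0.3,"travel":[0.02,0,-0.15],"twist":0},
    {"jaw":0.3,"travel":[0.02,0,-0.15],"twist":0}
  ]
}}

```text
t: 49.9
eef_pos: [510.1, -114.6, 199.2]
tcp_rot: [3.141, -0.001, -3.08]
ft_force: [0.3, 0.0, 0.3]
opening: 0.298
grip_force: 0.0
```

```bash
python3 -c "
from h import *
st();find('scene',(375,190,53,100),137);find('top',(335,150,45,100),137)
print(patch('scene',330,140,50,50,(5,25),90)[1]);c,b=patch('top',250,150,50,90,(5,25),90);print([(q,ray(c,*q[1],203).round()) for q in b])"
```

```text
t 49.90 [ 510.1 -114.6  199.2] [ 3.141e+00 -1.000e-03 -3.080e+00] F [0.3 0.  0.3] op 0.298 g 0.0
scene blue [383 245   7   7  25] [ 601.5 -160.   137. ]
scene orange [389 221  10  14  90] [ 662.4 -108.8  137. ]
scene orange [375 225   4   5  14] [625.4 -83.  137. ]
top orange [346 191   8   5  20] [ 668.  -104.9  137. ]
[(11, array([353.5, 142.6])), (20, array([370. , 141.2])), (6, array([377.8, 140.7]))]
[((73, array([275. , 186.7])), array([673., 113., 203.]))]
```

Both bottles are upright and at rest on either side of the honey jar: the soap is at (673,113) and the glue at (665,−106). The gripper is clear, so I'm handing the job in.

```bash
python3 -c "
from cell import *
print(job_done())"
```

```text
the job is handed in; nothing more can be done
None
```

I handed the job in at about 50 s: camera measurements put both bottles upright and at rest in front of the board, one on each side of the honey jar (soap about 43 mm and glue about 64 mm from the board's origin, limits 65 and 70), but the judge gave no verdict, both bottles were set in their final places by the collar rather than by foot pushes alone, the glue was dropped once and toppled once on the way, and one early push on the soap read about 77 N at the wrist, which may have broken the 40 N limit if the gripper's body was the part touching.

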